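# Clear the nut shells off the serving board and set out the hanging pots

## Robot

A 6-joint arm with a two-finger parallel gripper is mounted at the origin on the work surface. World frame = base frame: x ahead of the robot, y to its left, z up, the work surface at z = 0. Lengths are in mm, angles in degrees, forces in N, time in s.
With the tool pointing down it reaches from about 250 to 800 mm from the base axis. Payload 3.9 kg.
Tool frame: the origin (TCP) lies on the centre line of the jaws, within the pads' length; the fingertips stand env.tip_reach ahead of it and the grasp point (between the pads) lies 5 mm behind it (env.tip_reach is the distance from the TCP to the fingertips, in mm); z points along the fingers, y is the line along which they close (so a half turn about z gives the same grasp; the last joint's range is limited). The gripper opens to 85 mm and grips with 20 to 120 N. Pads are 22 mm wide; open, the fingers measure 114 mm over their backs; the gripper's body (76 mm by 85 mm) begins 54 mm behind the grasp point. The pads swing forward as they close: fully open they stand 13 mm farther back than shut.
Start: joints at [69.557, 14.897, -7.913, 67.191, 0, 90], TCP at [183.366, 491.927, 245.304] pointing down, gripper open.
Joint ranges: [-159.42, 159.42], [-47.68, 98.78], [-73.54, 78.23], [-108.79, 121.32], [-90, 84.71], [-180, 180]. Speed limits (degrees/s): [147.25, 147.25, 180, 180, 180, 180].

## Interface

Orientations are given as a 3x3 rotation matrix whose columns are the frame's x, y, z axes.
In Python, from bench import readout, vision, ticket, env gives the robot as it stands.
- The arm moves only by the tool servo_tool, never from a script. Its argument "commands" is a list of rows, each a list of 4 numbers: the shift along the tool's x, y, z in m, then the turn about the tool's z in rad. In form: [[dx, dy, dz, yaw], ...]. A call has 1 to 12 rows; each row shifts and turns the commanded pose from where the row before left it, along the tool's axes as they then stand; what a row does not reach is not made up. A row lasts 1/10 s, in which the tool goes at most 50 mm and 8.59 degrees, less where a joint would pass 70% of its speed; a pose out of reach is approached as far as the arm can. A call is refused whole if a number of a shift passes 0.05 or a number of a turn 0.15, either way. A call with a gripper value outside its range is refused whole. "hand" is the closure, from 0 (fully open) to 1 (shut), set as the call begins (left out, the last holds). The fingers move at their own pace and stop on an object; "newtons" is the grip in N (left out, the last holds). Time passes only in rows, so rows that do not move let the fingers close. It gives the time, the measured TCP pose, the force, the opening and the grip force at its end, in the units of the state.
- readout.state(): the state, without advancing time (a new reading comes with each control period).
- vision.get_image(name): name is "scene" or "side" or "wrist"; returns a dict with "img" (480x640x3 uint8, red, green, blue), "vertical_fov" (degrees; the focal length in pixels is half the picture's height over the tangent of half this angle, whatever the lens; pixels are square), "cx", "cy" (the principal point, pixels), "eye" and "orientation" of the camera in the world. Camera axes: x right, y up, looking along -z (the intrinsics and any distortion apply to the point x, -y, -z); pixel columns grow to the right and rows downward; lengths in mm; the calibration is good to about 2 mm. The wrist camera is an equidistant fisheye: a pixel r from the principal point sees the ray r / f radians off the axis. A picture is of the moment at which its call begins. There is no depth.
- ticket.job_done(): hands the job in; it is judged then, once.
The state is a dict: "time": time; "joint_positions": joint angles; "joint_vel": joint speeds; "effort": joint torques, N m; "ee_pos": TCP position; "tool_rot": TCP orientation; "wrist_force": force on the tool from outside, world axes, zero at the start; "wrist_torque": the same for the moment, N m; "grip_width": opening from 0.0 (shut) to 1.0 (fully open); "grip_force": force on a finger pad.
Only numpy, scipy, OpenCV 4.12 (cv2) and the standard library are available. Lean on these libraries where they do the work, as an engineer would, in place of code of your own. Each camera call takes 0.05 s, during which the arm holds its last target. There are 200 camera calls.

## Task

Take the scraper block from its mat and, holding it, wipe all the walnut shells off the serving board into the trough at the board's end without bearing down on the wood, then put the scraper back on its mat. Only when the board is clear, lift every porcelain pot up and off the rail and stand it upright and well inside the lips of the board's wooden top, any order and place; hold the pots with a light grip and set them down gently, for they crack, and leave the mug, tin and jar where they are.

Things in the scene. Friction and masses are not known exactly. Their poses are not given: they have to be found in the camera images.
- board: Fixed wooden board. Origin: on the counter under the middle of the wooden top; +y to the trough. Top at z 40 mm, clear for x -75..75, y -170..170. Lips 8 mm wide and high at both x sides and the -y end; +y end open, with a steel trough beyond (inside x -77..77, y 170..260, floor z 5, walls to z 40 mm). Spoilt if the scraper bears on it with over 30 N.
- trough (a point): Centre of the trough's floor, 215 mm along +y from the board's origin, 5 mm above the counter.
- rail: Steel rail stand, fixed: a flat upright strip 8 mm thick and 400 mm long along its y axis, from 120 to 170 mm above the counter, on a post at each end (at y = -192 and 192 mm). Origin: on the counter under the middle of the strip. Its front, where the pots hang, looks to -x.
- pot0: Short thin porcelain pot, 60x60 mm, 70 to lid top; lid fixed. Origin: centre of underside; +x is its back. Wooden grip on lid: x 36, y 22, z 70-104 mm. Hook strap at lid height runs back over the rail strip to a lip (x 41-46, z 47-70 mm): rise 18 mm or more, then off to -x. 0.28 kg. Cracks if squeezed over 100 N (fingers added), set down over 30 N or knocked on the rail over 60 N. May be absent.
- pot1: Tall thin porcelain pot, 60x60 mm, 90 to lid top; lid fixed. Origin: centre of underside; +x is its back. Wooden grip on lid: x 36, y 22, z 90-124 mm. Hook strap at lid height runs back over the rail strip to a lip (x 41-46, z 67-90 mm): rise 18 mm or more, then off to -x. 0.28 kg. Cracks if squeezed over 100 N (fingers added), set down over 30 N or knocked on the rail over 60 N. May be absent.
- pot2: Short thin porcelain pot, 60x60 mm, 70 to lid top; lid fixed. Origin: centre of underside; +x is its back. Wooden grip on lid: x 36, y 22, z 70-104 mm. Hook strap at lid height runs back over the rail strip to a lip (x 41-46, z 47-70 mm): rise 18 mm or more, then off to -x. 0.28 kg. Cracks if squeezed over 100 N (fingers added), set down over 30 N or knocked on the rail over 60 N. May be absent.
- pot3: Tall thin porcelain pot, 60x60 mm, 90 to lid top; lid fixed. Origin: centre of underside; +x is its back. Wooden grip on lid: x 36, y 22, z 90-124 mm. Hook strap at lid height runs back over the rail strip to a lip (x 41-46, z 67-90 mm): rise 18 mm or more, then off to -x. 0.28 kg. Cracks if squeezed over 100 N (fingers added), set down over 30 N or knocked on the rail over 60 N. May be absent.
- mat: Black rubber mat, fixed, 100 mm (x) by 180 mm (y), 4 mm thick: the scraper's place. Origin: centre of its underside.
- scraper: Scraper block: a heavy white foot 44 mm (x) by 134 mm (y) by 22 mm tall, and on it a wooden handle 26 mm (x) by 90 mm (y), from 22 to 70 mm above the underside. Origin: centre of the underside; z up. About 0.22 kg. It lies on the mat, flat on its foot.
- shell0: Half walnut shell, dark brown, round, 34 mm across and 17 mm tall, domed side up, steep sides for the lowest 8 mm. Origin: centre of the flat underside. About 12 g. Lies on the board's wooden top. May be absent.
- shell1: Half walnut shell, dark brown, round, 34 mm across and 17 mm tall, domed side up, steep sides for the lowest 8 mm. Origin: centre of the flat underside. About 12 g. Lies on the board's wooden top. May be absent.
- shell2: Half walnut shell, dark brown, round, 34 mm across and 17 mm tall, domed side up, steep sides for the lowest 8 mm. Origin: centre of the flat underside. About 12 g. Lies on the board's wooden top. May be absent.
- shell3: Half walnut shell, dark brown, round, 34 mm across and 17 mm tall, domed side up, steep sides for the lowest 8 mm. Origin: centre of the flat underside. About 12 g. Lies on the board's wooden top. May be absent.
- shell4: Half walnut shell, dark brown, round, 34 mm across and 17 mm tall, domed side up, steep sides for the lowest 8 mm. Origin: centre of the flat underside. About 12 g. Lies on the board's wooden top. May be absent.
- mug: Bystander: blue mug, 80 mm across, 95 mm tall. Origin: centre of the underside.
- tin: Bystander: tin, 72 mm across, 100 mm tall. Origin: centre of the underside.
- jar: Bystander: amber glass jar, 68 mm across, 85 mm tall. Origin: centre of the underside.
Not all that is in view belongs to the job. What is shaped like the pot3 but green, purple or red is not meant.

How it is judged:
By the outcome, as a careful person would: the job done as asked, in the order asked, and still so for the second after the job is handed in, with the robot touching nothing.
Of pot0, pot1, pot2, pot3 only 3 to 4 are there at a start; the rules pass over those that are not, and their reading is None.
Of shell0, shell1, shell2, shell3, shell4 only 3 to 5 are there at a start; the rules pass over those that are not, and their reading is None.
At some moment in a run one of shell0, shell1, shell2, shell3, shell4, scraper may be knocked a few centimetres aside while the robot is not near it.
It also fails if it takes over 208 s, if anything falls off the work surface, if the arm or the gripper's body presses on something with over 40 N, if the wrist force passes 120 N, or if a joint passes its speed limit or range.

## Working session

There is one attempt and no reset: what is moved stays moved. The work goes in short steps, Python scripts to look and compute and a tool call to move; the robot and the scene stay as the last step left them, time stands still between calls to the robot, and variables do not carry over. Pictures are saved under pics/ and viewed, at most 14 in all, crops included, and the job is handed in when it is done.

Besides the shell and the picture viewer there is one more tool, called after "Call:" by a JSON object that holds its "method" and its "body", one argument or row to a line. servo_tool: Moves the arm, as the interface text tells. Its arguments: {"type":"object","properties":{"commands":{"type":"array"},"hand":{"type":"number"},"newtons":{"type":"number"}},"required":["commands"]}

```bash
mkdir -p pics; ls; cat > h.py <<'E'
import numpy as np, cv2
from bench import readout, vision, ticket, env
def shot(n,f):
    d=vision.get_image(n); cv2.imwrite(f'pics/{f}.png',d['img'][:,:,::-1]); np.save(f'pics/{f}.npy',d,allow_pickle=True); return d
def load(f): return np.load(f'pics/{f}.npy',allow_pickle=True).item()
def foc(d): return 240/np.tan(np.radians(d['vertical_fov']/2))
def ray(d,u,v,fish=False):
    x=(u-d['cx'])/foc(d); y=(v-d['cy'])/foc(d)
    if fish:
        r=np.hypot(x,y); s=np.sin(r)/max(r,1e-9); c=np.array([x*s,-y*s,-np.cos(r)])
    else: c=np.array([x,-y,-1.])
    return np.array(d['eye']),np.array(d['orientation'])@(c/np.linalg.norm(c))
def plane(d,u,v,z,fish=False):
    o,r=ray(d,u,v,fish); return o+r*(z-o[2])/r[2]
def tri(*rs):
    A=sum(np.eye(3)-np.outer(r,r) for o,r in rs); b=sum((np.eye(3)-np.outer(r,r))@o for o,r in rs)
    p=np.linalg.solve(A,b); return p, max(np.linalg.norm((np.eye(3)-np.outer(r,r))@(p-o)) for o,r in rs)
def proj(d,p,fish=False):
    c=np.array(d['orientation']).T@(np.array(p,float)-np.array(d['eye'])); x,y,z=c[0],-c[1],-c[2]
    r=np.hypot(x,y); k=(np.arctan2(r,z)/max(r,1e-9)) if fish else 1/z
    return np.array([d['cx']+foc(d)*x*k,d['cy']+foc(d)*y*k])
E
python3 - <<'E'
from h import *
np.set_printoptions(precision=3,suppress=True)
for n in('scene','side','wrist'):
    d=shot(n,n+'0'); print(n,d['vertical_fov'],d['cx'],d['cy'],d['eye'],[k for k in d]); print(np.array(d['orientation']))
print(env.tip_reach,readout.state())
E
```

```text
pics
scene 56.45000976466918 321.9880058030607 239.73700456362008 [1174.331  396.907 1100.477] ['img', 'vertical_fov', 'cx', 'cy', 'eye', 'orientation']
[[-0.58  -0.656  0.483]
 [ 0.815 -0.469  0.342]
 [ 0.002  0.592  0.806]]
side 49.03108768378627 322.9328477255726 235.4092633779203 [507.353 719.836 973.79 ] ['img', 'vertical_fov', 'cx', 'cy', 'eye', 'orientation']
[[-0.999  0.019 -0.031]
 [-0.034 -0.767  0.641]
 [-0.012  0.642  0.767]]
wrist 65.70646984690485 319.6938350877398 236.54229553604605 [119.682 516.066 373.366] ['img', 'vertical_fov', 'cx', 'cy', 'eye', 'orientation']
[[ 0.349 -0.903 -0.25 ]
 [ 0.937  0.336  0.093]
 [-0.    -0.267  0.964]]
14.0 {'time': 0.15, 'joint_positions': array([69.558, 14.928, -7.968, 67.191,  0.002, 90.   ]), 'joint_vel': array([-0.006, -0.139,  0.197,  0.057,  0.039,  0.028]), 'effort': array([  0.001, -40.601,  25.417,   0.013,   0.   ,   0.   ]), 'ee_pos': array([183.179, 491.468, 244.652]), 'tool_rot': array([[-0.937,  0.349, -0.001],
       [ 0.349,  0.937, -0.001],
       [ 0.   , -0.002, -1.   ]]), 'wrist_force': array([-0.133, -0.689,  0.546]), 'wrist_torque': array([ 0.047, -0.015, -0.001]), 'grip_force': 0.0, 'grip_width': 1.0036679822555266}
```

View pics/scene0.png

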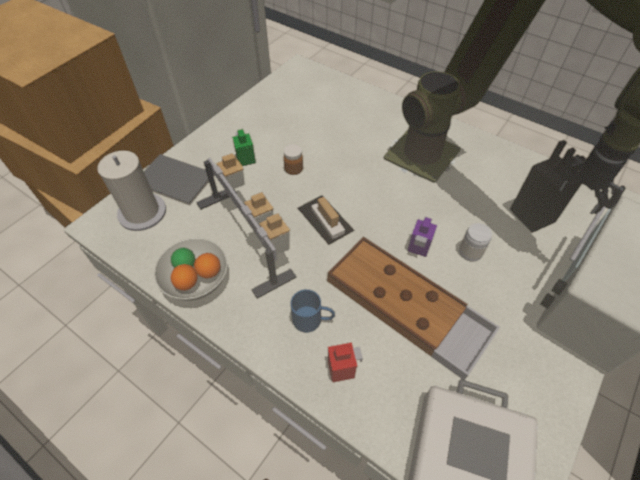

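View pics/side0.png

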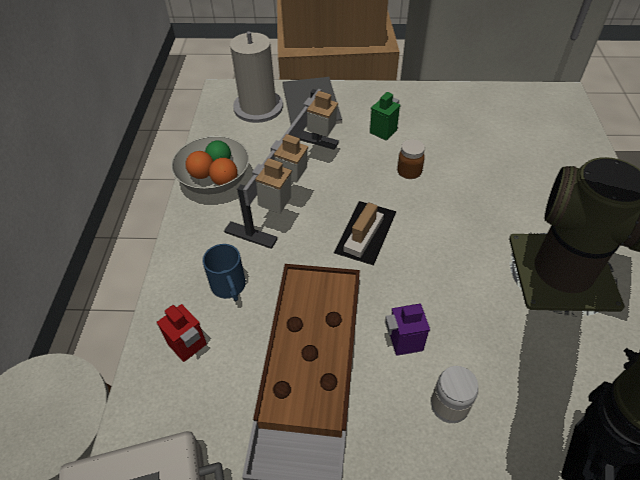

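Scene shows: board with 5 shells (390,270),(379,293),(406,295),(432,297),(422,324); trough to the lower right. Three white pots hang on the rail at (231,170),(259,207),(275,230), and the scraper is on its mat at (327,216). The green (244,148), purple (422,237) and red (342,362) pots are decoys: the wrong colour and standing on the counter. The side view agrees.

```bash
python3 - <<'E'
from h import *
np.set_printoptions(precision=1,suppress=True)
S,D=load('scene0'),load('side0')
# board corners from wood mask
def comps(d,lo,hi,roi,mn=15):
    h=cv2.cvtColor(d['img'],cv2.COLOR_RGB2HSV); m=cv2.inRange(h,np.array(lo),np.array(hi)); k=np.zeros_like(m); x0,y0,x1,y1=roi; k[y0:y1,x0:x1]=m[y0:y1,x0:x1]
    n,l,s,c=cv2.connectedComponentsWithStats(k); return [(c[i],s[i,4],l==i) for i in range(1,n) if s[i,4]>=mn]
for nm,d,pts in(('scene',S,[(390,270),(379,293),(380,320),(231,160),(259,200),(275,222),(327,216),(328,210),(340,230),(470,330)]),('side',D,[(309,353),(300,390),(322,100),(291,143),(272,168),(365,215),(350,245),(345,255),(300,455)])):
    h=cv2.cvtColor(d['img'],cv2.COLOR_RGB2HSV)
    print(nm,[(p,h[p[1],p[0]].tolist()) for p in pts])
a=cv2.resize(S['img'][130:370,180:500],None,fx=2.5,fy=2.5,interpolation=cv2.INTER_CUBIC); cv2.imwrite('pics/c1.png',a[:,:,::-1])
b=cv2.resize(D['img'][80:320,215:535-100],None,fx=2.5,fy=2.5,interpolation=cv2.INTER_CUBIC); cv2.imwrite('pics/c2.png',b[:,:,::-1])
E
```

```text
scene [((390, 270), [11, 108, 97]), ((379, 293), [12, 108, 99]), ((380, 320), [17, 40, 159]), ((231, 160), [16, 105, 107]), ((259, 200), [18, 106, 116]), ((275, 222), [17, 94, 117]), ((327, 216), [14, 71, 100]), ((328, 210), [17, 101, 169]), ((340, 230), [16, 25, 191]), ((470, 330), [11, 13, 159])]
side [((309, 353), [11, 145, 58]), ((300, 390), [14, 145, 116]), ((322, 100), [16, 119, 71]), ((291, 143), [16, 124, 64]), ((272, 168), [15, 114, 74]), ((365, 215), [16, 111, 135]), ((350, 245), [19, 25, 166]), ((345, 255), [135, 85, 6]), ((300, 455), [0, 6, 120])]
```

View pics/c1.png

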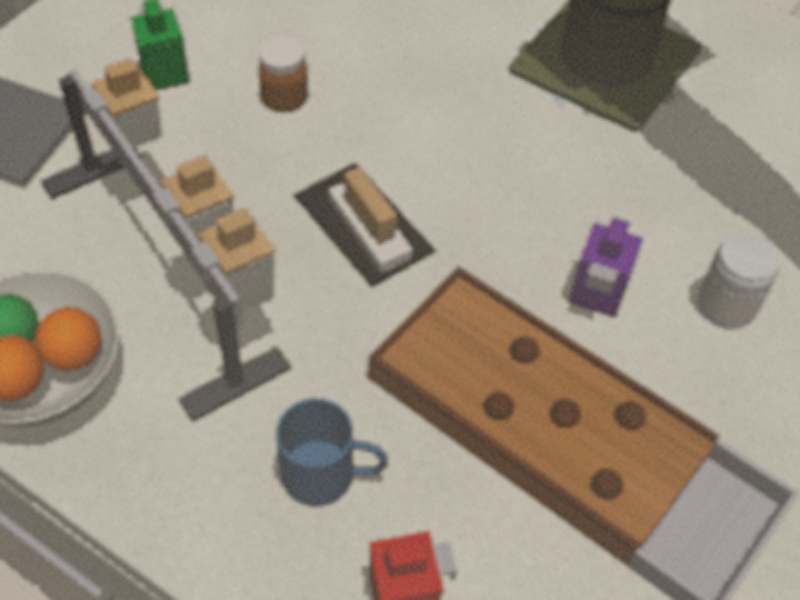

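View pics/c2.png

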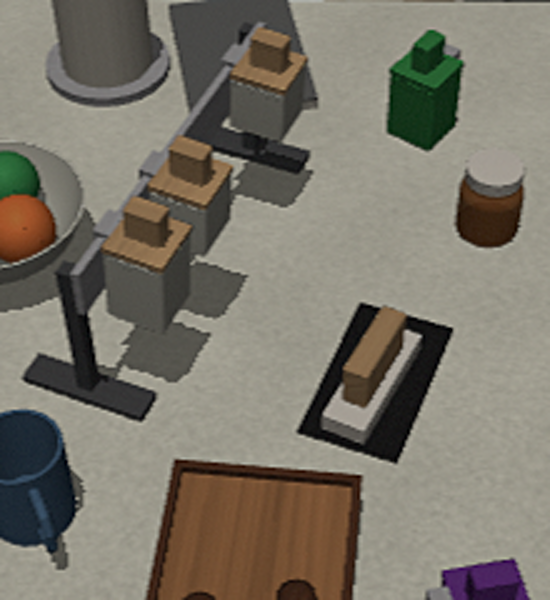

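Crops: three porcelain pots on the rail, each with a wooden lid and grip (scene 229,158 / 259,198 / 274,220). These are the ones meant; the coloured ones stand on the counter. The near one looks tall, the middle one short. The scraper's white foot and handle lie lengthwise on the black mat.

```bash
python3 - <<'E'
from h import *
np.set_printoptions(precision=1,suppress=True)
S,D=load('scene0'),load('side0')
s=lambda x,y:ray(S,180+(x+.5)/2.5-.5,130+(y+.5)/2.5-.5)
d=lambda x,y:ray(D,215+(x+.5)/2.5-.5,80+(y+.5)/2.5-.5)
P={'railnear':((232,296),(68,268)),'railfar':((70,76),(262,28)),'boardL':((370,357),(176,461)),'boardR':((460,270),(360,476)),
'gripA':((123,69),(271,40)),'gripB':((197,167),(190,149)),'gripC':((236,221),(147,210)),
'lidA_front':((158,92),(270,86)),'lidB_front':((232,189),(193,208)),'lidC_front':((272,245),(158,262)),
'handfar':((356,172),(392,314)),'handnear':((390,221),(357,372)),'matfar':((355,164),(362,304)),'matnear':((374,284),(397,461)),'matright':((434,249),(299,432)) }
for k,(a,b) in P.items():
    p,e=tri(s(*a),d(*b)); print(k,p,'err %.1f'%e)
# board other corners
for u,v in((345,432),(258,425)): print('side trough edge',plane(D,u,v,44))
for x,y in((717,436),(637,545)): o,r=s(x,y); print('scene trough edge',(o+r*(44-o[2])/r[2]))
# shells
for n,I,roi in(('scene',S,(330,240,466,347)),('side',D,(258,275,358,425))):
    h=cv2.cvtColor(I['img'],cv2.COLOR_RGB2HSV); g=cv2.medianBlur(h[:,:,2],3); g=g[roi[1]:roi[3],roi[0]:roi[2]]
    m=(g<(112 if n=='scene' else 80)).astype(np.uint8); c=cv2.connectedComponentsWithStats(m)
    for i in range(1,c[0]):
        if 30<c[2][i,4]<500:
            q=c[3][i]+np.array(roi[:2]); print(n,q,c[2][i,4],c[2][i,2:4],plane(I,*q,48)[:2])
for x,y,w,hh in(): pass
E
```

```text
railnear [717.1 -78.9 177.9] err 1.9
railfar [ 566.4 -456.3  157. ] err 0.6
boardL [625.2  28.   45.3] err 0.2
boardR [464.5  43.6  46.8] err 1.9
gripA [ 553.1 -372.   203. ] err 0.4
gripB [ 620.3 -203.5  205. ] err 0.6
gripC [ 652.1 -124.6  202.4] err 0.3
lidA_front [ 551.3 -321.7  189.4] err 3.5
lidB_front [ 613.1 -161.4  180.7] err 7.4
lidC_front [640.9 -87.8 176.8] err 0.9
handfar [ 432.8 -128.    73.8] err 1.0
handnear [467.3 -54.9  70.5] err 2.0
matfar [ 459.9 -107.8  116.5] err 7.6
matnear [ 419.6 -109.6 -144.5] err 8.5
matright [512.9  38.3 116.9] err 9.4
side trough edge [490.8 391.2  44. ]
side trough edge [645.  383.5  44. ]
scene trough edge [491.2 383.6  44. ]
scene trough edge [650.4 370.4  44. ]
scene [418.4 246.9] 275 [24 16] [403.2 191.9]
scene [462.5 248.6] 99 [ 7 18] [334.4 298.3]
scene [389.1 269.7] 87 [11 10] [519.6 162.7]
scene [379.  292.2] 100 [12 11] [597.4 176.8]
scene [405.5 295. ] 105 [12 11] [563.6 239. ]
scene [431.5 295.8] 103 [12 11] [525.2 296.8]
scene [422.3 323.5] 115 [13 12] [611.6 314.8]
side [333.3 318.9] 197 [16 15] [516.2 165.9]
side [294.4 324. ] 197 [16 15] [594.2 179.7]
side [309.5 352.8] 223 [16 17] [560.5 242.5]
side [328.4 381.5] 249 [18 18] [522.4 300.2]
side [281.6 389.3] 256 [18 18] [608.4 318. ]
side [267.5 423.3] 53 [26  4] [627.8 381.5]
```

Call:
{"method": "servo_tool", "body": {
  "commands": [
    [-0.0283,-0.0283,0,0],
    [-0.0283,-0.0283,0,0],
    [-0.0283,-0.0283,0,0],
    [-0.0283,-0.0283,0,0],
    [-0.0283,-0.0283,0,0],
    [-0.0283,-0.0283,0,0],
    [-0.0283,-0.0283,0,0],
    [-0.0283,-0.0283,0,0]
  ]
}}

```text
time: 0.95
ee_pos: [316.6, 199.1, 245.2]
tool_rot: [[-0.937, 0.349, 0.0], [0.349, 0.937, -0.0], [-0.0, 0.0, -1.0]]
wrist_force: [1.2, -0.3, 0.2]
grip_width: 1.002
grip_force: 0.0
```

Call:
{"method": "servo_tool", "body": {
  "commands": [
    [-0.0283,-0.0283,0,0],
    [-0.0283,-0.0283,0,0],
    [-0.0283,-0.0283,0,0],
    [-0.0283,-0.0283,0,0],
    [-0.0283,-0.0283,0,0],
    [-0.0283,-0.0283,0,0],
    [-0.0283,-0.0283,0,0],
    [-0.0283,-0.0283,0,0],
    [0,0,0,0.1]
  ]
}}

```text
time: 1.85
ee_pos: [451.6, -94.4, 245.0]
tool_rot: [[-0.894, 0.448, 0.001], [0.448, 0.894, -0.002], [-0.002, -0.001, -1.0]]
wrist_force: [-0.1, 0.5, -0.3]
grip_width: 1.001
grip_force: 0.0
```

Call:
{"method": "servo_tool", "body": {
  "commands": [
    [0,0,0,0.14],
    [0,0,0,0.14],
    [0,0,0,0.14],
    [0,0,0,0.14],
    [0,0,0,0.14],
    [0,0,0,0.14],
    [0,0,0,0.14],
    [0,0,0,0.14],
    [0,0,0,0.14],
    [0,0,0,0.14],
    [0,0,0,0.15],
    [0,0,0,0]
  ]
}}

```text
time: 3.05
ee_pos: [449.2, -90.4, 245.0]
tool_rot: [[0.422, 0.907, -0.001], [0.907, -0.422, 0.0], [-0.0, -0.001, -1.0]]
wrist_force: [0.3, -0.7, 0.4]
grip_width: 1.0
grip_force: 0.0
```

```bash
python3 - <<'E'
from h import *
shot('wrist','w1'); s=readout.state(); print(s['ee_pos'],s['tool_rot'],s['joint_positions'])
E
```

```text
[449.29531234 -90.44625317 245.06247277] [[ 4.19619123e-01  9.07700104e-01 -5.59766360e-04]
 [ 9.07700272e-01 -4.19619102e-01  1.59782806e-04]
 [-8.98537874e-05 -5.75147999e-04 -9.99999831e-01]] [-1.13836829e+01  8.40397325e+00 -1.64114457e+01  6.52178293e+01
  2.64441855e-03  1.03426861e+02]
```

View pics/w1.png

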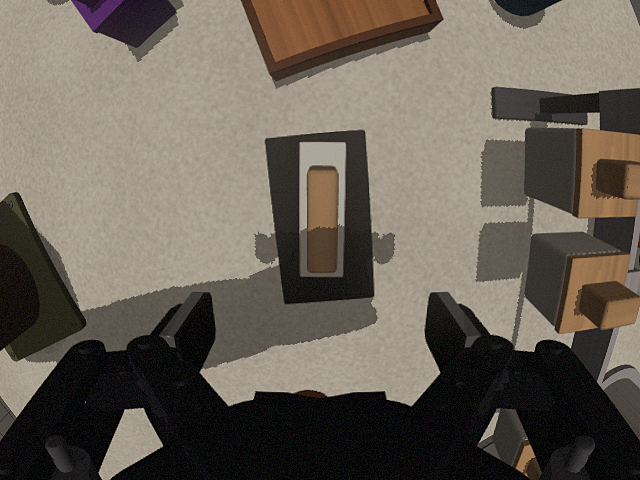

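Wrist view: the scraper lies straight in the view at about (323,210), with the handle top over cols 308–338 and rows 166–272. The mat's corners are at (265,140),(365,131),(374,296),(285,303). The board's back-end corner is at (273,80), and two pots are visible on the right.

```bash
python3 - <<'E'
from h import *
np.set_printoptions(precision=1,suppress=True)
W=load('w1'); S,D=load('scene0'),load('side0')
h=cv2.cvtColor(W['img'],cv2.COLOR_RGB2HSV)
roi=np.zeros(h.shape[:2],np.uint8); roi[135:285,285:360]=1
hand=((h[:,:,1]>70)&(h[:,:,2]>40)&(roi>0)).astype(np.uint8)
c=max(cv2.findContours(hand,0,2)[0],key=cv2.contourArea); print(cv2.minAreaRect(c))
b=cv2.boxPoints(cv2.minAreaRect(c)); P=np.array([plane(W,*p,74,True) for p in b]); print('handle z74',P[:,:2].tolist(),P.mean(0), [np.linalg.norm(P[i]-P[i-1]) for i in range(4)])
F=np.array([plane(W,*p,26,True) for p in((300,142),(346,142),(343.5,277),(301,277))]); print('foot',F.mean(0),[np.linalg.norm(F[i]-F[i-1]) for i in range(4)])
d=F[0]+F[1]-F[2]-F[3]; print('foot y dir deg',np.degrees(np.arctan2(d[1],d[0])))
M=np.array([plane(W,*p,4,True) for p in((265,140),(365,131),(374,296),(285,303))]); print('mat',M,M.mean(0),[np.linalg.norm(M[i]-M[i-1]) for i in range(4)])
d=M[0]+M[1]-M[2]-M[3]; print('mat y deg',np.degrees(np.arctan2(d[1],d[0])))
# height of handle end by tri: near and far ends vs scene/side
for nm,u,sc,sd in(('far',(322,269),(355.5,174),(391,315)),('near',(323,168),(387,220),(360,371))):
    p,e=tri(ray(W,*u,True),ray(S,180+sc[0]/2.5-.3,130+sc[1]/2.5-.3),ray(D,215+sd[0]/2.5-.3,80+sd[1]/2.5-.3)); print(nm,p,e)
E
```

```text
((322.0, 219.0), (106.0, 30.0), 90.0)
handle z74 [[458.0890393630415, -45.484230977642135], [479.9918168974732, -55.65621316419488], [442.6376156222323, -138.27663114199572], [419.16684619671514, -127.35397140280021]] [450.  -91.7  74. ] [np.float64(90.65093225201595), np.float64(24.149552487082516), np.float64(90.67232113350647), np.float64(25.887864207076536)]
foot [449.7 -94.3  26. ] [np.float64(133.1564953469837), np.float64(42.65154935360355), np.float64(133.2204802339028), np.float64(42.774158859618154)]
foot y dir deg 64.82488573918158
mat [[ 427.    -7.8    4. ]
 [ 520.4  -41.6    4. ]
 [ 459.7 -207.2    4. ]
 [ 367.5 -173.5    4. ]] [ 443.6 -107.5    4. ] [np.float64(175.9841495356542), np.float64(99.29312383701064), np.float64(176.38123886424873), np.float64(98.21626778257591)]
mat y deg 70.07031465096286
far [ 432.4 -130.4   69.6] 1.5956529828224237
near [467.6 -55.3  71.6] 4.190949409092528
```

Call:
{"method": "servo_tool", "body": {
  "commands": [
    [-0.002,0,0.03,0],
    [0,0,0.03,0],
    [0,0,0.03,0],
    [0,0,0.03,0],
    [0,0,0.03,0],
    [0,0,0.02,0],
    [0,0,0.015,0],
    [0,0,0.01,0],
    [0,0,0,0],
    [0,0,0,0]
  ]
}}

```text
time: 4.1
ee_pos: [449.0, -92.4, 50.6]
tool_rot: [[0.421, 0.907, 0.0], [0.907, -0.421, -0.0], [0.0, 0.0, -1.0]]
wrist_force: [0.4, 0.6, -0.1]
grip_width: 1.003
grip_force: 0.0
```

Call:
{"method": "servo_tool", "body": {
  "commands": [
    [0,0,0,0],
    [0,0,0,0],
    [0,0,0,0],
    [0,0,0,0],
    [0,0,0,0],
    [0,0,0,0],
    [0,0,0,0],
    [0,0,0,0],
    [0,0,0,0],
    [0,0,0,0]
  ],
  "hand": 1,
  "newtons": 60
}}

```text
time: 5.1
ee_pos: [449.1, -92.5, 50.7]
tool_rot: [[0.422, 0.906, 0.001], [0.906, -0.422, -0.0], [0.0, 0.001, -1.0]]
wrist_force: [0.0, -0.6, 6.4]
grip_width: 0.299
grip_force: 64.4
```

Call:
{"method": "servo_tool", "body": {
  "commands": [
    [0,0,-0.01,0],
    [0,0,-0.02,0],
    [0,0,-0.03,0],
    [0,0,-0.03,0],
    [0,0,-0.03,0],
    [0.024,0.0025,0,0],
    [0.024,0.0025,0,0],
    [0.024,0.0025,0,0],
    [0.024,0.0025,0,0],
    [0.024,0.0025,0,0],
    [0.024,0.0025,0,0],
    [0.024,0.0025,0,0]
  ]
}}

```text
time: 6.3
ee_pos: [534.9, 53.5, 170.0]
tool_rot: [[0.422, 0.906, -0.002], [0.906, -0.422, -0.0], [-0.001, -0.002, -1.0]]
wrist_force: [-0.8, 0.3, -1.9]
grip_width: 0.296
grip_force: 63.5
```

Call:
{"method": "servo_tool", "body": {
  "commands": [
    [0.023,0.0025,0,0],
    [0,0,0,-0.12],
    [0,0,0,-0.14],
    [0,0,0,-0.14],
    [0,0,0,-0.14],
    [0,0,0,-0.14],
    [0,0,0,-0.14],
    [0,0,0,-0.14],
    [0,0,0,-0.14],
    [0,0,0,-0.14],
    [0,0,0,-0.14],
    [0,0,0,-0.14]
  ]
}}

```text
time: 7.5
ee_pos: [546.4, 72.3, 169.9]
tool_rot: [[-0.887, 0.463, -0.002], [0.463, 0.887, -0.0], [0.002, -0.001, -1.0]]
wrist_force: [0.7, -0.6, -1.7]
grip_width: 0.299
grip_force: 63.5
```

Call:
{"method": "servo_tool", "body": {
  "commands": [
    [0,0,0,-0.14],
    [0,0,0,-0.14],
    [0,0,0,-0.137],
    [0,0,0,0],
    [0,0,0,0]
  ]
}}

```text
time: 8.0
ee_pos: [546.8, 72.3, 170.0]
tool_rot: [[-0.997, 0.073, -0.001], [0.073, 0.997, -0.0], [0.001, -0.0, -1.0]]
wrist_force: [0.2, 0.8, -1.3]
grip_width: 0.298
grip_force: 63.5
```

```bash
python3 - <<'E'
from h import *
shot('wrist','w2'); shot('side','side2'); s=readout.state(); print(s['ee_pos'],s['tool_rot'],s['joint_positions'],s['grip_width'],s['wrist_force'])
E
```

```text
[547.12298193  72.34517926 170.17620951] [[-9.97434091e-01  7.15873646e-02 -6.95847470e-04]
 [ 7.15874320e-02  9.97434326e-01 -7.24550476e-05]
 [ 6.88875286e-04 -1.22083068e-04 -9.99999755e-01]] [ 7.53181395e+00  1.99197580e+01 -1.22237933e+01  5.78965180e+01
  1.11036091e-03  1.16369813e+01] 0.29645237489381876 [-0.58131324  0.33901893 -2.26864839]
```

View pics/w2.png

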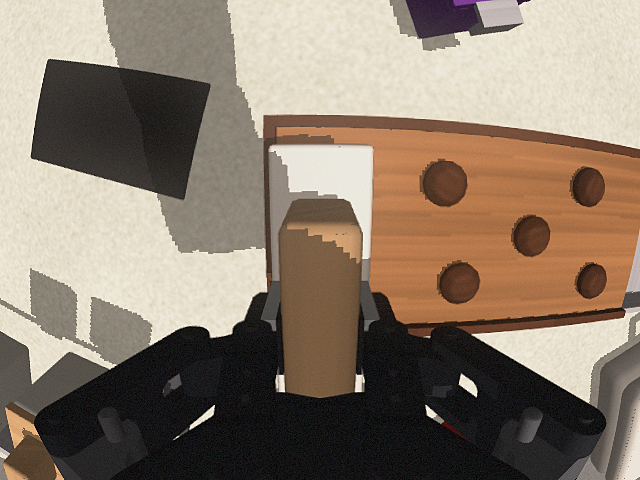

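Wrist view: the scraper is held with its foot front at col 373. All five shells are in place at (445,183),(588,187),(531,236),(459,282),(591,280). The board's near-left outer corner is at (264,116), and the empty mat is at left (120,128).

```bash
python3 - <<'E'
from h import *
np.set_printoptions(precision=1,suppress=True)
W=load('w2'); D=load('side2'); S0=load('scene0')
h=cv2.cvtColor(W['img'],cv2.COLOR_RGB2HSV); m=((h[:,:,1]>90)).astype(np.uint8)
up=[];lo=[]
for c in range(285,636,25):
    col=np.where(m[100:200,c])[0]; up.append(plane(W,c,100+col[0],48,True)[:2])
for c in range(430,620,20):
    col=np.where(m[290:345,c])[0]; lo.append((c,290+col[-1],plane(W,c,290+col[-1],48,True)[:2]))
up=np.array(up); print(up.tolist()); print(lo)
q=np.polyfit(up[:,1],up[:,0],1); print('slope deg',np.degrees(np.arctan(q[0])),'x at y=213',np.polyval(q,213))
print('corner',plane(W,264,116,48,True), 'left edge',[plane(W,u,v,48,True) for u,v in((265,180),(268,270))])
print('trough edge z40',[plane(W,u,v,40,True) for u,v in((640,160),(626,290))])
for p in((445,183),(588,187),(531,236),(459,282),(591,280)): print(p,plane(W,*p,48,True)[:2])
# heights via tri: board corner, wrist x side0 x scene0
D0=load('side0')
for w,sd,sc in(((264,116),(359,270.4),(364,238)),):
    print(tri(ray(W,*w,True),ray(D0,*sd),ray(S0,*sc)))
F=[plane(W,u,v,123.5,True) for u,v in((269,146),(373,147))]; print('foot edge',F)
M=np.array([plane(W,*p,4,True) for p in((48,59),(210,84),(184,199),(31,157))]); print('mat',M.mean(0),M)
E
```

```text
[[463.0752870713489, 56.42944435536749], [464.4992678017262, 73.03990045357402], [465.6761094557528, 89.61507083013906], [467.2942718009411, 106.25441111449359], [468.6888886589624, 123.15642361377098], [470.5555530780898, 140.43810135563385], [471.5265688336147, 158.35582821453715], [473.6998567409378, 176.992556075277], [474.9826120201229, 196.68921447710426], [476.80813657618404, 217.65427646643894], [478.4685455273078, 240.2575329419206], [480.7455609819304, 264.90699840754115], [482.90581557155383, 292.17376677433316], [485.8045156151957, 322.78722147254126], [487.7844932537982, 357.7120319661855]]
[(430, np.int64(343), array([644.5, 156.2])), (450, np.int64(331), array([635.3, 172.8])), (470, np.int64(334), array([640.9, 191.1])), (490, np.int64(332), array([641.9, 209.9])), (510, np.int64(330), array([643.1, 229.7])), (530, np.int64(328), array([644.7, 250.8])), (550, np.int64(326), array([646.7, 273.4])), (570, np.int64(324), array([649. , 297.9])), (590, np.int64(321), array([650.7, 324.4])), (610, np.int64(318), array([652.8, 353.6]))]
slope deg 4.780649697188621 x at y=213 476.2782267816684
corner [462.4  42.3  48. ] left edge [array([505.9,  39.1,  48. ]), array([570.9,  34.2,  48. ])]
trough edge z40 [array([498.9, 375. ,  40. ]), array([629.4, 378.4,  40. ])]
(445, 183) [515.9 164.3]
(588, 187) [522.4 297.2]
(531, 236) [560.2 239.4]
(459, 282) [592.4 177.3]
(591, 280) [606.9 314.3]
(array([462.9,  42.7,  43.9]), np.float64(2.941849120110825))
foot edge [array([481.9,  54.2, 123.5]), array([485.9, 103. , 123.5])]
mat [ 443.2 -105.8    4. ] [[ 366.9 -172.7    4. ]
 [ 427.7   -5.9    4. ]
 [ 519.7  -38.7    4. ]
 [ 458.6 -205.8    4. ]]
```

Call:
{"method": "servo_tool", "body": {
  "commands": [
    [0.0015,0.005,0.02,0.007],
    [0,0,0.02,0],
    [0,0,0.02,0],
    [0,0,0.01,0],
    [0,0,0.005,0],
    [0,0,0.0035,0],
    [0,0,0.002,0],
    [0,0,0,0],
    [0,0,0,0]
  ]
}}

```text
time: 9.0
ee_pos: [546.8, 77.5, 90.4]
tool_rot: [[-0.997, 0.077, 0.001], [0.077, 0.997, 0.0], [-0.001, 0.0, -1.0]]
wrist_force: [0.6, -0.8, -3.3]
grip_width: 0.296
grip_force: 63.5
```

```bash
python3 - <<'E'
from h import *
W=shot('side','side3'); cv2.imwrite('pics/c3.png',cv2.resize(W['img'][200:480,200:400],None,fx=2.1,fy=2.1)[:,:,::-1]); s=readout.state(); print(s['ee_pos'],s['tool_rot'],s['wrist_force'])
E
```

```text
[546.7725423   77.50366061  90.41308876] [[-9.97044023e-01  7.68236060e-02  1.16153888e-03]
 [ 7.68238258e-02  9.97044672e-01  1.45776986e-04]
 [-1.14690704e-03  2.34579933e-04 -9.99999315e-01]] [-0.2925627   0.19788861 -1.81568459]
```

View pics/c3.png

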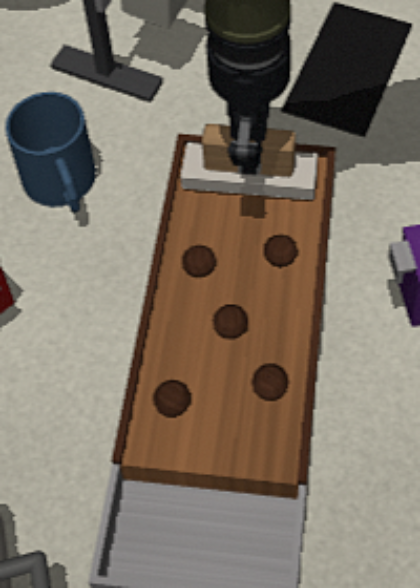

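Crop: the scraper sits between the lips at the back end with the gap slightly smaller on the left (4 px against 8), and the shells are all ahead of it. Nudging 1.5 mm across, lowering slightly and sweeping.

Call:
{"method": "servo_tool", "body": {
  "commands": [
    [0.0015,0,0.0015,0],
    [0,0,0,0],
    [0,0.006,0,0],
    [0,0.012,0,0],
    [0,0.012,0,0],
    [0,0.012,0,0],
    [0,0.012,0,0],
    [0,0.012,0,0],
    [0,0.012,0,0],
    [0,0.012,0,0],
    [0,0.012,0,0],
    [0,0,0,0]
  ]
}}

```text
time: 10.25
ee_pos: [553.0, 181.1, 88.4]
tool_rot: [[-0.997, 0.075, 0.001], [0.075, 0.997, 0.001], [-0.001, 0.001, -1.0]]
wrist_force: [0.3, -0.6, -2.0]
grip_width: 0.298
grip_force: 63.2
```

```bash
python3 - <<'E'
from h import *
s=readout.state();
p=s['ee_pos']-np.array([559.2,213.3,0]); print(p, p[0]*.997-p[1]*.0785, p[0]*.0785+p[1]*.997, s['wrist_force'],s['wrist_torque'],s['tool_rot'][:,1],s['grip_width'])
E
```

```text
[ -6.15854449 -32.16505456  88.3676647 ] -3.6151120708191087 -32.55200513848784 [ 0.34345813 -0.57227728 -1.96176667] [ 0.02010618  0.01433986 -0.00685593] [7.47852682e-02 9.97199231e-01 9.26061028e-04] 0.29776552291587843
```

Call:
{"method": "servo_tool", "body": {
  "commands": [
    [0,0.006,0,0.003],
    [0,0.012,0,0],
    [0,0.012,0,0],
    [0,0.012,0,0],
    [0,0.012,0,0],
    [0,0.012,0,0],
    [0,0.012,0,0],
    [0,0.012,0,0],
    [0,0.012,0,0],
    [0,0.012,0,0],
    [0,0.012,0,0],
    [0,0,0,0]
  ]
}}

```text
time: 11.45
ee_pos: [563.0, 307.0, 88.3]
tool_rot: [[-0.997, 0.078, 0.001], [0.078, 0.997, 0.001], [-0.001, 0.001, -1.0]]
wrist_force: [0.5, 0.7, -2.1]
grip_width: 0.297
grip_force: 63.2
```

Call:
{"method": "servo_tool", "body": {
  "commands": [
    [0,0.01,0,0],
    [0,0.01,0,0],
    [0,0.01,0,0],
    [0,0.01,0,0],
    [0,0.01,0,0],
    [0,0.01,0,0],
    [0,0.01,0,0],
    [0,0.01,0,0],
    [0,0.005,0,0],
    [0,0,0,0],
    [0,0,0,0]
  ]
}}

```text
time: 12.55
ee_pos: [569.3, 389.4, 88.2]
tool_rot: [[-0.997, 0.08, -0.0], [0.08, 0.997, -0.001], [0.0, -0.001, -1.0]]
wrist_force: [-0.7, -0.1, -0.4]
grip_width: 0.295
grip_force: 63.4
```

```bash
python3 - <<'E'
from h import *
W=shot('side','side4'); V=shot('wrist','w4'); 
a=cv2.resize(W['img'][250:480,230:390],(400,575)); b=cv2.resize(V['img'],(400,300)); b=cv2.copyMakeBorder(b,0,275,0,0,0); cv2.imwrite('pics/c4.png',np.hstack([a,b])[:,:,::-1])
s=readout.state();
p=s['ee_pos']-np.array([559.2,213.3,0]); print(p, p[0]*.997-p[1]*.0785, p[0]*.0785+p[1]*.997, s['wrist_force'],s['grip_width'])
E
```

```text
[ 10.10748725 175.76310043  88.24251477] -3.7202385949190457 176.02924887500018 [-0.3838229  -0.33813524 -2.0641185 ] 0.29691039206675446
```

View pics/c4.png

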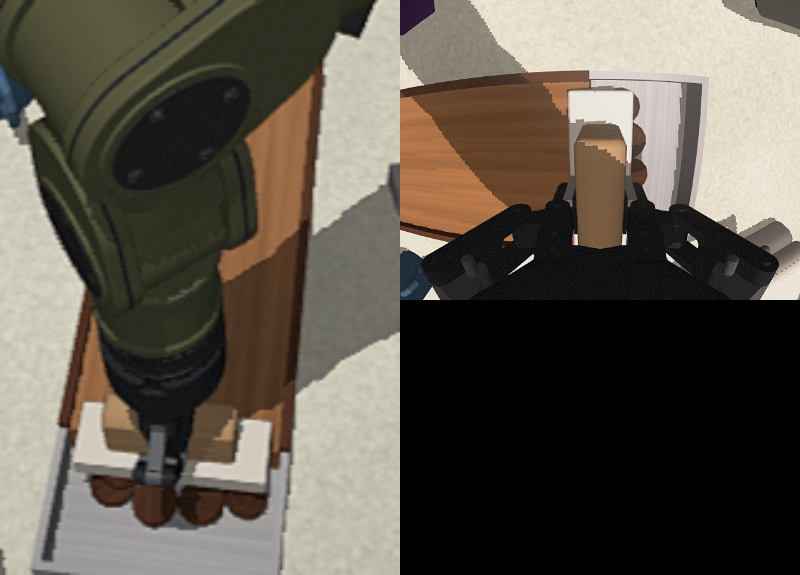

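Crop: four shells are visible in the trough just ahead of the scraper, at (110,490),(153,505),(203,505),(245,500); the fifth is hidden. Lifting up and back to look.

Call:
{"method": "servo_tool", "body": {
  "commands": [
    [0,0,-0.01,0],
    [0,0,-0.02,0],
    [0,0,-0.03,0],
    [0,0,-0.03,0],
    [0,-0.03,-0.01,0],
    [0,-0.04,0,0],
    [0,-0.04,0,0],
    [0,-0.04,0,0],
    [0,-0.04,0,0],
    [0,-0.04,0,0],
    [0,0,0,0]
  ]
}}

```text
time: 13.75
ee_pos: [550.0, 155.4, 189.4]
tool_rot: [[-0.996, 0.085, -0.001], [0.085, 0.996, -0.002], [0.0, -0.002, -1.0]]
wrist_force: [-0.1, 0.1, -2.3]
grip_width: 0.294
grip_force: 63.4
```

```bash
python3 - <<'E'
from h import *
W=shot('scene','sc5'); V=shot('wrist','w5'); 
a=cv2.resize(W['img'][220:380,310:510],(500,400)); b=cv2.resize(V['img'][:,240:],(300,360)); b=cv2.copyMakeBorder(b,0,40,0,0,0); cv2.imwrite('pics/c5.png',np.hstack([a,b])[:,:,::-1])
s=readout.state(); print(s['ee_pos'])
E
```

```text
[551.32032367 159.38600281 189.39770544]
```

View pics/c5.png

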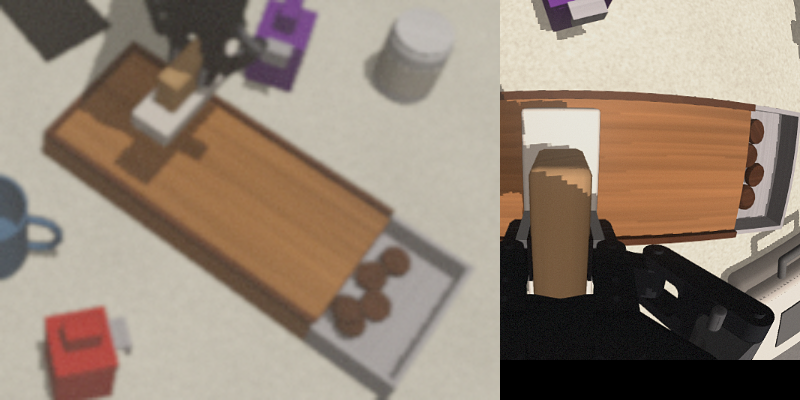

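Crop: the board's wood is clear, and all five shells are in the trough at (395,262),(372,275),(375,305),(347,310),(350,322). Returning the scraper to the mat.

Call:
{"method": "servo_tool", "body": {
  "commands": [
    [0.0105,-0.034,0,0],
    [0.0105,-0.034,0,0],
    [0.0105,-0.034,0,0],
    [0.0105,-0.034,0,0],
    [0.0105,-0.034,0,0],
    [0.0105,-0.034,0,0],
    [0.0105,-0.034,0,0],
    [0.0105,-0.034,0,0],
    [0,0,0,0.1],
    [0,0,0,0.14],
    [0,0,0,0.14],
    [0,0,0,0.14]
  ]
}}

```text
time: 15.05
ee_pos: [446.8, -103.4, 188.9]
tool_rot: [[-0.823, 0.568, 0.002], [0.568, 0.823, 0.0], [-0.001, 0.001, -1.0]]
wrist_force: [0.3, -0.2, -1.6]
grip_width: 0.298
grip_force: 63.4
```

Call:
{"method": "servo_tool", "body": {
  "commands": [
    [0,0,0,0.14],
    [0,0,0,0.14],
    [0,0,0,0.14],
    [0,0,0,0.14],
    [0,0,0,0.14],
    [0,0,0,0.14],
    [0,0,0,0.14],
    [0,0,0,0.14],
    [0,0,0,0.14],
    [0,0,0,0.06],
    [0,0,0,0],
    [0,0,0,0]
  ]
}}

```text
time: 16.25
ee_pos: [446.4, -103.5, 188.7]
tool_rot: [[0.339, 0.941, 0.001], [0.941, -0.339, 0.0], [0.0, 0.001, -1.0]]
wrist_force: [-0.5, 0.1, -1.5]
grip_width: 0.301
grip_force: 63.4
```

Call:
{"method": "servo_tool", "body": {
  "commands": [
    [0,-0.002,0.03,0],
    [0,0,0.03,0],
    [0,0,0.03,0],
    [0,0,0.025,0],
    [0,0,0.01,0],
    [0,0,0.005,0],
    [0,0,0.003,0],
    [0,0,0.002,0],
    [0,0,0.001,0],
    [0,0,0.001,0],
    [0,0,0,0],
    [0,0,0,0]
  ]
}}

```text
time: 17.45
ee_pos: [444.0, -103.5, 51.6]
tool_rot: [[0.342, 0.94, 0.001], [0.94, -0.342, -0.0], [0.0, 0.001, -1.0]]
wrist_force: [-0.3, -0.4, -2.0]
grip_width: 0.297
grip_force: 63.2
```

Lower 1 mm more, release, and rise.

Call:
{"method": "servo_tool", "body": {
  "commands": [
    [0,0,0.001,0],
    [0,0,0.0005,0],
    [0,0,0,0],
    [0,0,0,0]
  ]
}}

```text
time: 17.85
ee_pos: [444.1, -103.6, 50.7]
tool_rot: [[0.342, 0.94, 0.001], [0.94, -0.342, -0.0], [0.0, 0.001, -1.0]]
wrist_force: [-2.0, 0.9, 5.9]
grip_width: 0.296
grip_force: 64.5
```

Call:
{"method": "servo_tool", "body": {
  "commands": [
    [0,0,0,0],
    [0,0,0,0],
    [0,0,0,0],
    [0,0,0,0],
    [0,0,0,0],
    [0,0,0,0],
    [0,0,0,0],
    [0,0,0,0]
  ],
  "hand": 0
}}

```text
time: 18.65
ee_pos: [443.8, -103.4, 49.8]
tool_rot: [[0.342, 0.94, -0.0], [0.94, -0.342, 0.0], [0.0, -0.0, -1.0]]
wrist_force: [0.3, -0.4, 1.3]
grip_width: 0.996
grip_force: 0.0
```

Call:
{"method": "servo_tool", "body": {
  "commands": [
    [0,0,-0.02,0],
    [0,0,-0.04,0],
    [0,0,-0.04,0],
    [0,0,-0.04,0],
    [0,0,-0.05,0],
    [0,0,-0.05,0],
    [0,0,-0.02,0],
    [0,0,0,0],
    [0,0,0,0]
  ]
}}

```text
time: 19.55
ee_pos: [443.7, -103.4, 309.5]
tool_rot: [[0.342, 0.94, 0.0], [0.94, -0.342, -0.0], [0.0, 0.0, -1.0]]
wrist_force: [-0.2, -0.6, 0.1]
grip_width: 1.001
grip_force: 0.0
```

```bash
python3 - <<'E'
from h import *
np.set_printoptions(precision=2,suppress=True)
W=shot('wrist','w6'); s=readout.state(); print(s['ee_pos'],s['tool_rot'],s['joint_positions'])
h=cv2.cvtColor(W['img'],cv2.COLOR_RGB2HSV)
E
```

```text
[ 443.11 -103.26  308.61] [[ 0.34  0.94 -0.  ]
 [ 0.94 -0.34  0.  ]
 [-0.   -0.   -1.  ]] [-13.12   6.87  -8.73  74.51   0.    96.88]
```

View pics/w6.png

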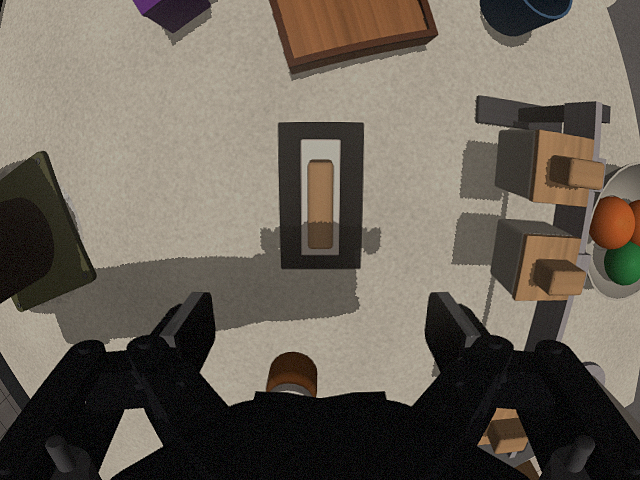

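Wrist view: the scraper is centred on the mat at (320,195). Two pots are at right with grips at (578,172),(560,277), and the third is partly hidden at (507,435). Moving above the pots for measurement.

Call:
{"method": "servo_tool", "body": {
  "commands": [
    [0.0039,0.0335,0,0],
    [0.0039,0.0335,0,0],
    [0.0039,0.0335,0,0],
    [0.0039,0.0335,0,0],
    [0.0039,0.0335,0,0],
    [0.0039,0.0335,0,0],
    [0,0,0,-0.14],
    [0,0,0,-0.14],
    [0,0,0,-0.14],
    [0,0,0,-0.14],
    [0,0,0,-0.14],
    [0,0,0,-0.14]
  ]
}}

```text
time: 20.8
ee_pos: [639.7, -149.9, 306.9]
tool_rot: [[-0.477, 0.879, -0.005], [0.879, 0.477, 0.001], [0.003, -0.004, -1.0]]
wrist_force: [-0.2, 0.7, -0.3]
grip_width: 0.999
grip_force: 0.0
```

Call:
{"method": "servo_tool", "body": {
  "commands": [
    [0,0,0,-0.14],
    [0,0,0,-0.14],
    [0,0,0,-0.14],
    [0,0,0,-0.14],
    [0,0,0,-0.14],
    [0,0,0,0],
    [0,0,0,0]
  ]
}}

```text
time: 21.5
ee_pos: [640.1, -150.0, 308.0]
tool_rot: [[-0.928, 0.373, -0.003], [0.373, 0.928, 0.001], [0.003, -0.001, -1.0]]
wrist_force: [0.3, 0.1, 0.1]
grip_width: 1.001
grip_force: 0.0
```

```bash
python3 - <<'E'
from h import *
np.set_printoptions(precision=2,suppress=True)
W=shot('wrist','w7'); s=readout.state(); print(s['ee_pos'],s['tool_rot'],s['joint_positions'])
h=cv2.cvtColor(W['img'],cv2.COLOR_RGB2HSV)
E
```

```text
[ 640.21 -150.07  308.41] [[-0.93  0.37 -0.  ]
 [ 0.37  0.93  0.  ]
 [ 0.   -0.   -1.  ]] [-13.19  28.24  21.94  83.83  -0.     8.71]
```

View pics/w7.png

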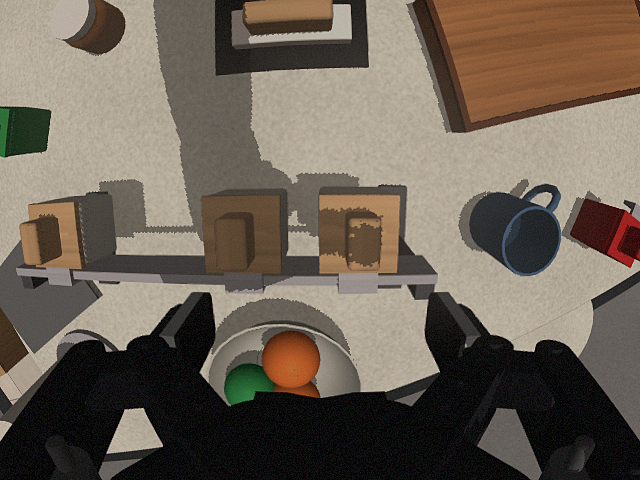

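Wrist view: the three pots hang on the rail. Lids are centred near (361,231), (245,232) and (54,238), with grips at (364,242), (236,243) and (35,242). The third is cut by perspective and will get its own look.

```bash
python3 - <<'E'
from h import *
np.set_printoptions(precision=1,suppress=True)
W=load('w7'); V=load('w6'); S,D=load('scene0'),load('side0')
X=np.array([.928,-.372]);Y=np.array([.372,.928])
for n,c in(('C',((319,194),(400,188),(404,272),(319,274))),('B',((203,194),(285,190),(287,270),(207,275))),('A',((30,205),(78,203),(82,268),(25,270)))):
    P=np.array([plane(W,*p,170,True) for p in c]); print('lid',n,P[:,:2].tolist(),P.mean(0),[np.linalg.norm(P[i]-P[i-1]) for i in range(4)])
for n,c in(('C',((348,218),(381,216),(382,267),(349,268))),('B',((217,220),(249,219),(248,267),(216,270)))):
    P=np.array([plane(W,*p,204,True) for p in c]); print('grip',n,P.mean(0),[np.linalg.norm(P[i]-P[i-1]) for i in range(4)])
s=lambda x,y:ray(S,180+(x+.5)/2.5-.5,130+(y+.5)/2.5-.5)
d=lambda x,y:ray(D,215+(x+.5)/2.5-.5,80+(y+.5)/2.5-.5)
for n,w,a,b in(('C',(365,242),(236,221),(147,210)),('B',(233,244),(197,167),(190,149))): print('tri grip top',n,tri(ray(W,*w,True),s(*a),d(*b)), tri(ray(W,*w,True),d(*b)))
for n,w in(('railtop near',(436,274)),('rail far',(18,266)),('front edge C side',(410,267)),('front edge B-A',(150,262))): print(n,plane(W,*w,170,True))
# pot height: bottom front edge from side image: lid-front bottom corners
for n,w in(('C',(160,331)),('B',(205,255)),('A',(272,140))):
    o,r=d(*w); 
    for z in(80,100): print(n,z,o+r*(z-o[2])/r[2])
E
```

```text
lid C [[615.5623529713439, -139.55860780574037], [633.1753959106202, -82.52585852136804], [696.6816677353203, -100.6634032934775], [672.920598311956, -162.67666128773953]] [ 654.6 -121.4  170. ] [np.float64(61.84183620616733), np.float64(59.690483098353816), np.float64(66.04556829517763), np.float64(66.40958204359397)]
lid B [[582.1031801307643, -219.7981851493911], [603.5281003891977, -161.31747962181885], [660.7550317365246, -184.26327258947043], [641.3614524173637, -245.9121398799582]] [ 621.9 -202.8  170. ] [np.float64(64.75709587421959), np.float64(62.28178005711501), np.float64(61.655746580071536), np.float64(64.6273452727927)]
lid A [[518.0257697729965, -386.85588648801433], [541.3752289027173, -330.3399989255416], [593.1794192269, -358.63492853120744], [568.4767599803264, -433.7478344404177]] [ 555.3 -377.4  170. ] [np.float64(68.87784255964328), np.float64(61.149348227307904), np.float64(59.027766148938206), np.float64(79.07066464864327)]
grip C [ 651.9 -121.5  204. ] [np.float64(34.19479552296414), np.float64(21.501396831624234), np.float64(35.10505814635829), np.float64(22.349975720704865)]
grip B [ 620.1 -203.7  204. ] [np.float64(35.29024299368114), np.float64(21.751768676117305), np.float64(33.22069997856566), np.float64(22.934565804981553)]
tri grip top C (array([ 652.1, -122.6,  203.9]), np.float64(1.4909447701768446)) (array([ 651.4, -121.5,  204.7]), np.float64(0.29347216492807987))
tri grip top B (array([ 620.2, -203.1,  205.1]), np.float64(0.7817973512138434)) (array([ 620.2, -202.8,  204.9]), np.float64(0.3450330373426737))
railtop near [708.7 -76.7 170. ]
rail far [ 561.3 -441.5  170. ]
front edge C side [694.6 -94.9 170. ]
front edge B-A [ 613.6 -288.   170. ]
C 80 [647.6 -94.6  80. ]
C 100 [644.5 -76.4 100. ]
B 80 [ 612.7 -195.2   80. ]
B 100 [ 610.4 -174.7  100. ]
A 80 [ 553.6 -369.    80. ]
A 100 [ 552.5 -344.7  100. ]
```

Call:
{"method": "servo_tool", "body": {
  "commands": [
    [0,0.0154,0.02,0],
    [0,0.015,0.02,0],
    [0,0,0.02,0],
    [0,0,0.02,0],
    [0,0,0.02,0],
    [0,0,0.01,0],
    [0,0,0.006,0],
    [0,0,0.003,0],
    [0,0,0,0],
    [0,0,0,0]
  ]
}}

```text
time: 22.55
ee_pos: [652.5, -122.1, 191.8]
tool_rot: [[-0.929, 0.371, 0.002], [0.371, 0.929, -0.0], [-0.002, 0.0, -1.0]]
wrist_force: [-0.7, -1.1, -0.9]
grip_width: 0.998
grip_force: 0.0
```

```bash
python3 - <<'E'
from h import *
W=shot('wrist','w8'); cv2.imwrite('pics/c8.png',W['img'][100:460,150:520,::-1]); print(readout.state()['ee_pos'])
E
```

```text
[ 652.52649446 -122.07452457  191.80958033]
```

View pics/c8.png

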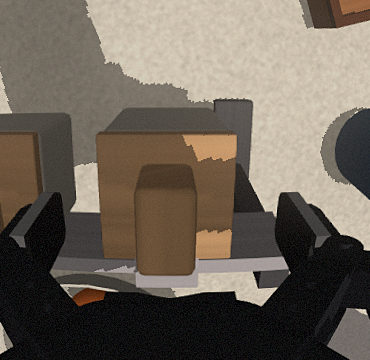

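Crop: the grip at (165,225) is midway between the open fingers (40 and 297), and the lid is below them. Closing gently.

Call:
{"method": "servo_tool", "body": {
  "commands": [
    [0,0,0.001,0],
    [0,0,0,0],
    [0,0,0,0],
    [0,0,0,0],
    [0,0,0,0],
    [0,0,0,0],
    [0,0,0,0],
    [0,0,0,0],
    [0,0,0,0],
    [0,0,0,0],
    [0,0,0,0],
    [0,0,0,0]
  ],
  "hand": 1,
  "newtons": 28
}}

```text
time: 23.8
ee_pos: [651.9, -122.2, 190.0]
tool_rot: [[-0.929, 0.371, -0.0], [0.371, 0.929, -0.001], [-0.0, -0.001, -1.0]]
wrist_force: [-1.9, -2.6, 2.8]
grip_width: 0.255
grip_force: 33.8
```

Call:
{"method": "servo_tool", "body": {
  "commands": [
    [0,0,-0.003,0],
    [0,0,-0.006,0],
    [0,0,-0.01,0],
    [0,0,-0.01,0],
    [0,0,-0.006,0],
    [0,0,0,0],
    [0,0,0,0]
  ]
}}

```text
time: 24.5
ee_pos: [651.4, -121.5, 225.2]
tool_rot: [[-0.929, 0.371, -0.001], [0.371, 0.929, 0.001], [0.001, 0.0, -1.0]]
wrist_force: [-3.0, 1.2, 1.4]
grip_width: 0.255
grip_force: 33.1
```

```bash
python3 - <<'E'
from h import *
W=shot('wrist','w9'); D=shot('side','side9'); cv2.imwrite('pics/c9.png',np.hstack([W['img'][100:400,150:520],cv2.resize(D['img'][80:230,210:410],(400,300))])[:,:,::-1])
for _ in range(3):
    vision.get_image('side'); s=readout.state(); print(s['ee_pos'],s['wrist_force'],s['wrist_torque'])
E
```

```text
[ 651.41693173 -121.64837139  224.60109781] [-3.70514388  1.34346024 -0.58689307] [0.47812471 0.99650043 0.10344935]
[ 651.43273081 -121.66687122  224.55659227] [-3.78553604  1.52860343 -0.75720224] [0.47474667 1.00988669 0.11492461]
[ 651.45363314 -121.67034183  224.5349758 ] [-3.85417983  2.38254179  0.46436086] [0.48661754 1.04763772 0.08715107]
```

View pics/c9.png

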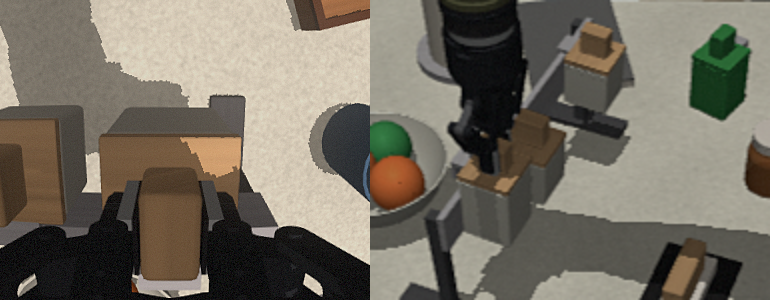

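Crop: the pot is held and has come up with the gripper (lid width unchanged in the wrist view), but a 4 N side force suggests contact with the rail. Raising slowly further.

Call:
{"method": "servo_tool", "body": {
  "commands": [
    [0,0,-0.003,0],
    [0,0,-0.003,0],
    [0,0,-0.003,0],
    [0,0,-0.003,0],
    [0,0,0,0],
    [0,0,0,0]
  ]
}}

```text
time: 25.35
ee_pos: [652.2, -122.1, 237.4]
tool_rot: [[-0.929, 0.371, 0.001], [0.371, 0.929, -0.0], [-0.001, -0.0, -1.0]]
wrist_force: [-3.6, 0.9, -0.8]
grip_width: 0.259
grip_force: 32.9
```

```bash
python3 - <<'E'
from h import *
np.set_printoptions(precision=2,suppress=True)
for _ in range(2):
    s=readout.state(); print(s['ee_pos'],s['wrist_force'],s['wrist_torque'],s['grip_force']); W=vision.get_image('wrist')
W=shot('wrist','w10')
for n in('w8','w9','w10'):
    d=load(n); g=cv2.cvtColor(d['img'],cv2.COLOR_RGB2HSV)
    for r in(245,265,275):
        m=np.where((g[r,200:440,1]>70)&(g[r,200:440,0]<25)&(g[r,200:440,2]>50))[0]+200; print(n,r,m[0] if len(m) else None,m[-1] if len(m) else None)
E
```

```text
[ 652.15 -122.1   237.4 ] [-3.64  0.92 -0.79] [ 0.25  0.99 -0.05] 32.87465214729309
[ 652.16 -122.12  237.37] [-4.54  0.67 -1.74] [ 0.24  0.97 -0.  ] 32.89227068424225
w8 245 246 386
w8 265 248 385
w8 275 248 385
w9 245 200 390
w9 265 200 390
w9 275 200 389
w10 245 200 390
w10 265 200 390
w10 275 200 389
```

Call:
{"method": "servo_tool", "body": {
  "commands": [
    [0.004,0,0,0],
    [0.004,0,0,0],
    [0.004,0,0,0],
    [0,0,0,0],
    [0,0,0,0]
  ]
}}

```text
time: 26.0
ee_pos: [641.0, -117.5, 237.0]
tool_rot: [[-0.929, 0.371, 0.001], [0.371, 0.929, -0.0], [-0.001, 0.0, -1.0]]
wrist_force: [-0.2, 0.5, -2.4]
grip_width: 0.249
grip_force: 32.8
```

```bash
python3 - <<'E'
from h import *
np.set_printoptions(precision=2,suppress=True)
s=readout.state(); print(s['ee_pos'],s['wrist_force'],s['wrist_torque'],s['grip_force']); D=shot('scene','sc11')
vision.get_image('side'); s=readout.state(); print(s['wrist_force'],s['wrist_torque'])
cv2.imwrite('pics/c11.png',cv2.resize(D['img'][140:300,190:350],(600,600),interpolation=cv2.INTER_CUBIC)[:,:,::-1])
E
```

```text
[ 640.99 -117.5   237.04] [-0.15  0.46 -2.42] [ 0.04  0.03 -0.02] 32.77592182159424
[-0.13 -0.91 -1.1 ] [ 0.01  0.01 -0.  ]
```

View pics/c11.png

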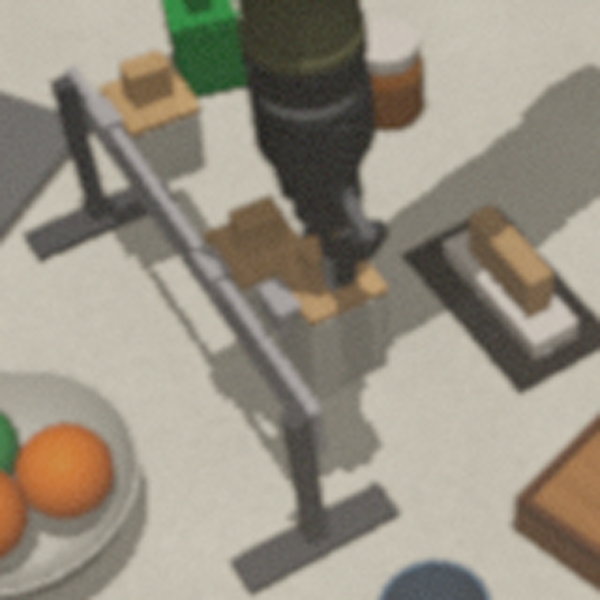

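Scene crop: the tall pot hangs free in the gripper in front of the rail, strap clear, forces just its weight. Carrying it to the board.

Call:
{"method": "servo_tool", "body": {
  "commands": [
    [0.01,0,-0.005,0],
    [0.015,0,-0.01,0],
    [0.015,0,-0.005,0],
    [0.0075,0.0145,0,0],
    [0.015,0.0289,0,0],
    [0.015,0.0289,0,0],
    [0.015,0.0289,0,0],
    [0.015,0.0289,0,0],
    [0.015,0.0289,0,0],
    [0.015,0.0289,0,0],
    [0.015,0.0289,0,0],
    [0.015,0.0289,0,0]
  ]
}}

```text
time: 27.3
ee_pos: [575.3, 175.1, 257.4]
tool_rot: [[-0.929, 0.37, 0.001], [0.37, 0.929, 0.001], [-0.0, 0.001, -1.0]]
wrist_force: [0.6, -0.1, -2.8]
grip_width: 0.254
grip_force: 32.8
```

Call:
{"method": "servo_tool", "body": {
  "commands": [
    [0.015,0.0289,0,0],
    [0.015,0.0289,0,0],
    [0.015,0.0289,0,0],
    [0.015,0.0289,0,0],
    [0.0075,0.0145,0,0],
    [0,0,0,-0.1],
    [0,0,0,-0.1],
    [0,0,0,-0.1],
    [0,0,0,0],
    [0,0,0,0]
  ]
}}

```text
time: 28.3
ee_pos: [561.6, 318.5, 257.0]
tool_rot: [[-0.997, 0.082, 0.0], [0.082, 0.997, -0.0], [-0.0, -0.0, -1.0]]
wrist_force: [-0.0, 0.1, -1.2]
grip_width: 0.25
grip_force: 32.8
```

```bash
cat >> h.py <<'E'
def st():
    np.set_printoptions(precision=2,suppress=True)
    s=readout.state(); p=s['ee_pos']-np.array([559.2,213.3,0]); print('t',s['time'],'pos',s['ee_pos'],'board',p[0]*.997-p[1]*.0785, p[0]*.0785+p[1]*.997,'F',s['wrist_force'],'yang',np.degrees(np.arctan2(s['tool_rot'][1,1],s['tool_rot'][0,1])),'grip',s['grip_width']*85,s['grip_force'])
E
python3 - <<'E'
from h import *
st()
# shells on board? wrist view check: dark-brown blobs on wood area
d=shot('side','side12')
E
```

```text
t 28.3 pos [561.61 318.51 257.01] board -5.859135752829501 105.08763488983617 F [-0.03  0.12 -1.19] yang 85.30479333059712 grip 21.208279755798742 32.78749465942383
```

Descend 103 mm to just above the tall-pot touch height (150).

Call:
{"method": "servo_tool", "body": {
  "commands": [
    [0,0,0.015,0],
    [0,0,0.025,0],
    [0,0,0.025,0],
    [0,0,0.02,0],
    [0,0,0.01,0],
    [0,0,0.005,0],
    [0,0,0.003,0],
    [0,0,0,0],
    [0,0,0,0]
  ]
}}

```text
time: 29.25
ee_pos: [562.5, 319.0, 154.9]
tool_rot: [[-0.997, 0.08, 0.002], [0.08, 0.997, 0.001], [-0.002, 0.001, -1.0]]
wrist_force: [-0.6, 0.5, -2.2]
grip_width: 0.251
grip_force: 32.7
```

Call:
{"method": "servo_tool", "body": {
  "commands": [
    [0,0,0.001,0],
    [0,0,0.001,0],
    [0,0,0.0005,0],
    [0,0,0,0],
    [0,0,0,0]
  ]
}}

```text
time: 29.75
ee_pos: [561.8, 318.6, 151.3]
tool_rot: [[-0.997, 0.08, -0.0], [0.08, 0.997, -0.0], [0.0, -0.0, -1.0]]
wrist_force: [0.5, 1.0, -2.2]
grip_width: 0.251
grip_force: 32.7
```

Call:
{"method": "servo_tool", "body": {
  "commands": [
    [0,0,0.0005,0],
    [0,0,0.0005,0],
    [0,0,0,0],
    [0,0,0,0]
  ]
}}

```text
time: 30.15
ee_pos: [561.9, 318.7, 150.3]
tool_rot: [[-0.997, 0.08, -0.0], [0.08, 0.997, -0.0], [0.0, -0.0, -1.0]]
wrist_force: [0.2, -0.4, -1.6]
grip_width: 0.254
grip_force: 32.7
```

Call:
{"method": "servo_tool", "body": {
  "commands": [
    [0,0,0.0005,0],
    [0,0,0,0],
    [0,0,0,0]
  ]
}}

```text
time: 30.45
ee_pos: [561.9, 318.6, 149.8]
tool_rot: [[-0.997, 0.08, -0.0], [0.08, 0.997, -0.0], [0.0, -0.0, -1.0]]
wrist_force: [-0.2, -0.2, -2.2]
grip_width: 0.249
grip_force: 32.7
```

Call:
{"method": "servo_tool", "body": {
  "commands": [
    [0,0,0.0005,0],
    [0,0,0.0005,0],
    [0,0,0,0],
    [0,0,0,0]
  ]
}}

```text
time: 30.85
ee_pos: [561.9, 318.7, 148.8]
tool_rot: [[-0.997, 0.08, -0.0], [0.08, 0.997, -0.0], [0.0, -0.0, -1.0]]
wrist_force: [-0.0, 0.2, -2.3]
grip_width: 0.254
grip_force: 32.7
```

Call:
{"method": "servo_tool", "body": {
  "commands": [
    [0,0,0.0005,0],
    [0,0,0.0005,0],
    [0,0,0,0],
    [0,0,0,0]
  ]
}}

```text
time: 31.25
ee_pos: [562.0, 318.7, 148.1]
tool_rot: [[-0.997, 0.08, 0.0], [0.08, 0.997, 0.0], [-0.0, 0.0, -1.0]]
wrist_force: [0.1, -1.2, 0.8]
grip_width: 0.252
grip_force: 33.1
```

```bash
python3 - <<'E'
from h import *
st(); d=shot('scene','sc13')
# expected scene pixels for bottom corners if tall(z=TCP-110) ; print column profile near front edge
s=readout.state(); c=np.array([s['ee_pos'][0],s['ee_pos'][1]]); X=np.array([.997,-.0785]);Y=np.array([.0785,.997])
k=c+30*X+30*Y
z0=s['ee_pos'][2]
for dz in(20,60,85,90,95,105,110,115,120):
    u,v=proj(d,[*k,z0-dz]); print(dz,(round(u),round(v)),cv2.cvtColor(d['img'],cv2.COLOR_RGB2HSV)[int(v),int(u)].tolist())
E
```

```text
t 31.25 pos [562.02 318.69 148.15] board -5.463974443657389 105.29423957976745 F [ 0.11 -1.22  0.82] yang 85.42580400681258 grip 21.380293805314494 33.12556743621826
20 (443, 310) [16, 78, 143]
60 (440, 318) [21, 34, 127]
85 (438, 322) [16, 54, 132]
90 (437, 323) [13, 75, 146]
95 (437, 324) [15, 77, 139]
105 (436, 326) [15, 71, 140]
110 (436, 327) [14, 107, 158]
115 (435, 327) [14, 127, 169]
120 (435, 328) [14, 130, 167]
```

Contact at TCP z 148.1, so this is the tall pot and it is standing. Releasing and going to the middle pot.

Call:
{"method": "servo_tool", "body": {
  "commands": [
    [0,0,0,0],
    [0,0,0,0],
    [0,0,0,0],
    [0,0,0,0],
    [0,0,0,0],
    [0,0,0,0],
    [0,0,0,0]
  ],
  "hand": 0
}}

```text
time: 32.0
ee_pos: [561.9, 318.7, 147.8]
tool_rot: [[-0.997, 0.08, -0.0], [0.08, 0.997, 0.0], [0.0, 0.0, -1.0]]
wrist_force: [0.6, -0.6, -1.7]
grip_width: 1.004
grip_force: 0.0
```

Call:
{"method": "servo_tool", "body": {
  "commands": [
    [0,0,-0.01,0],
    [0,0,-0.03,0],
    [0,0,-0.05,0],
    [0,0,-0.05,0],
    [0,0,-0.02,0],
    [0,0,0,0.1],
    [0,0,0,0.1],
    [0,0,0,0.1],
    [0,0,0,0]
  ]
}}

```text
time: 32.9
ee_pos: [561.9, 318.7, 308.7]
tool_rot: [[-0.929, 0.371, 0.001], [0.371, 0.929, 0.001], [-0.001, 0.001, -1.0]]
wrist_force: [-0.4, 0.7, 0.7]
grip_width: 0.999
grip_force: 0.0
```

```bash
python3 - <<'E'
from h import *
st(); s=readout.state(); R=s['tool_rot']
for n,p in(('B',[620.1,-203.3,290]),): print(R.T@(np.array(p)-s['ee_pos']))
E
```

```text
t 32.9 pos [561.92 318.69 308.72] board -5.564203375673756 105.28403601872284 F [-0.4   0.7   0.71] yang 68.2490624942355 grip 84.91623006530945 0.0
[-247.46 -463.28   18.51]
```

Call:
{"method": "servo_tool", "body": {
  "commands": [
    [-0.019,-0.0356,0,0],
    [-0.019,-0.0356,0,0],
    [-0.019,-0.0356,0,0],
    [-0.019,-0.0356,0,0],
    [-0.019,-0.0356,0,0],
    [-0.019,-0.0356,0,0],
    [-0.019,-0.0356,0,0],
    [-0.019,-0.0356,0,0],
    [-0.019,-0.0356,0,0],
    [-0.019,-0.0356,0,0]
  ]
}}

```text
time: 33.9
ee_pos: [606.4, -84.1, 308.4]
tool_rot: [[-0.93, 0.368, 0.001], [0.368, 0.93, -0.0], [-0.001, 0.0, -1.0]]
wrist_force: [0.6, -0.2, -0.4]
grip_width: 1.0
grip_force: 0.0
```

Call:
{"method": "servo_tool", "body": {
  "commands": [
    [-0.019,-0.0356,0,0],
    [-0.019,-0.0356,0,0],
    [-0.019,-0.0356,0.018,0],
    [0,0,0,0],
    [0,0,0,0],
    [0,0,0,0]
  ]
}}

```text
time: 34.5
ee_pos: [619.7, -202.0, 290.4]
tool_rot: [[-0.929, 0.369, 0.0], [0.369, 0.929, 0.0], [-0.0, 0.0, -1.0]]
wrist_force: [-0.1, 0.1, -0.1]
grip_width: 1.001
grip_force: 0.0
```

```bash
cat >> h.py <<'E'
def grips(d,f=True):
    """wood-coloured edges of grip: canny segments near expected place"""
    pass
E
python3 - <<'E'
from h import *
st(); d=shot('wrist','w14'); np.set_printoptions(precision=0,suppress=True)
# expected grip-top corners vs image edges for B
X=np.array([.928,-.372]);Y=np.array([.372,.928]); c=np.array([620.1,-203.3])
for a,b in((-18,-11),(-18,11),(18,11),(18,-11)): print('exp',proj(d,[*(c+a*X+b*Y),204.5],True))
u0,v0=proj(d,[*c,204.5],True); print(u0,v0)
g=cv2.GaussianBlur(cv2.cvtColor(d['img'],cv2.COLOR_RGB2GRAY),(3,3),0).astype(float)
r=int(v0); gx=g[r-10:r+10].mean(0); dx=np.abs(np.diff(gx))
i=[k for k in range(int(u0)-80,int(u0)+80) if dx[k]>4 and dx[k]==dx[max(0,k-2):k+3].max()]; print('col edges',[(k,round(dx[k])) for k in i])
gy=g[:,int(u0)-8:int(u0)+8].mean(1); dy=np.abs(np.diff(gy)); j=[k for k in range(int(v0)-90,min(470,int(v0)+60)) if dy[k]>4 and dy[k]==dy[max(0,k-2):k+3].max()]; print('row edges',[(k,round(dy[k])) for k in j])
E
```

```text
t 34.5 pos [ 619.7  -201.95  290.42] board 92.91771404214649 -409.25595727449297 F [-0.14  0.1  -0.05] yang 68.33291342646183 grip 85.05779102688723 0.0
exp [298. 223.]
exp [335. 223.]
exp [334. 279.]
exp [298. 279.]
316.06894715513386 251.57417264178775
col edges [(271, 49), (295, 8), (332, 7), (342, 11), (357, 33)]
row edges [(173, 24), (189, 14), (197, 31), (204, 5), (211, 13), (214, 9), (223, 6), (279, 29), (303, 24)]
```

Edges match the predicted grip to about 1.5 mm. Descending onto it.

Call:
{"method": "servo_tool", "body": {
  "commands": [
    [-0.001,-0.0025,0.02,0],
    [0,0,0.025,0],
    [0,0,0.025,0],
    [0,0,0.015,0],
    [0,0,0.01,0],
    [0,0,0.004,0],
    [0,0,0.001,0],
    [0,0,0,0],
    [0,0,0,0],
    [0,0,0,0]
  ]
}}

```text
time: 35.55
ee_pos: [620.2, -205.6, 190.6]
tool_rot: [[-0.929, 0.371, 0.001], [0.371, 0.929, -0.0], [-0.001, 0.0, -1.0]]
wrist_force: [-1.0, -0.1, -0.2]
grip_width: 1.0
grip_force: 0.0
```

Call:
{"method": "servo_tool", "body": {
  "commands": [
    [0,0,0,0],
    [0,0,0,0],
    [0,0,0,0],
    [0,0,0,0],
    [0,0,0,0],
    [0,0,0,0],
    [0,0,0,0],
    [0,0,0,0],
    [0,0,0,0],
    [0,0,0,0],
    [0,0,0,0]
  ],
  "hand": 1,
  "newtons": 28
}}

```text
time: 36.65
ee_pos: [619.6, -205.6, 189.9]
tool_rot: [[-0.929, 0.371, -0.0], [0.371, 0.929, -0.0], [-0.0, -0.0, -1.0]]
wrist_force: [-0.6, -1.9, 1.3]
grip_width: 0.254
grip_force: 32.2
```

Call:
{"method": "servo_tool", "body": {
  "commands": [
    [0,0,-0.003,0],
    [0.0005,0,-0.004,0],
    [0.0005,0,-0.006,0],
    [0.0005,0,-0.008,0],
    [0.0005,0,-0.01,0],
    [0,0,-0.008,0],
    [0,0,-0.004,0],
    [0,0,0,0],
    [0,0,0,0]
  ]
}}

```text
time: 37.55
ee_pos: [617.7, -204.6, 232.8]
tool_rot: [[-0.929, 0.371, -0.0], [0.371, 0.929, 0.0], [0.0, 0.0, -1.0]]
wrist_force: [-0.1, -0.1, -3.3]
grip_width: 0.252
grip_force: 31.5
```

Call:
{"method": "servo_tool", "body": {
  "commands": [
    [0.008,0,0,0],
    [0.012,0,0,0],
    [0.02,0,-0.008,0],
    [0.02,0,-0.012,0],
    [0.0065,0.0152,0,0],
    [0.0129,0.0304,0,0],
    [0.0129,0.0304,0,0],
    [0.0129,0.0304,0,0],
    [0.0129,0.0304,0,0],
    [0.0129,0.0304,0,0],
    [0.0129,0.0304,0,0],
    [0.0129,0.0304,0,0]
  ]
}}

```text
time: 38.75
ee_pos: [556.0, 67.1, 252.3]
tool_rot: [[-0.929, 0.37, -0.001], [0.37, 0.929, 0.0], [0.001, -0.0, -1.0]]
wrist_force: [0.6, -0.2, -2.9]
grip_width: 0.252
grip_force: 31.6
```

Call:
{"method": "servo_tool", "body": {
  "commands": [
    [0.0129,0.0304,0,0],
    [0.0129,0.0304,0,0],
    [0.0129,0.0304,0,0],
    [0.0129,0.0304,0,0],
    [0.0065,0.0152,0,0],
    [0,0,0,-0.1],
    [0,0,0,-0.1],
    [0,0,0,-0.1],
    [0,0,0,0],
    [0,0,0,0]
  ]
}}

```text
time: 39.75
ee_pos: [553.2, 213.6, 252.5]
tool_rot: [[-0.997, 0.082, -0.001], [0.082, 0.997, -0.0], [0.001, -0.0, -1.0]]
wrist_force: [-0.4, -0.5, -3.4]
grip_width: 0.251
grip_force: 31.5
```

```bash
python3 -c "
from h import *
st()"
```

```text
t 39.75 pos [553.25 213.6  252.51] board -5.9592542875498955 -0.17299936494761053 F [-0.37 -0.48 -3.35] yang 85.29869971143373 grip 21.294517888201916 31.54990553855896
```

Call:
{"method": "servo_tool", "body": {
  "commands": [
    [0,0,0.02,0],
    [0,0,0.03,0],
    [0,0,0.025,0],
    [0,0,0.015,0],
    [0,0,0.008,0],
    [0,0,0.004,0],
    [0,0,0.002,0],
    [0,0,0.001,0],
    [0,0,0,0]
  ]
}}

```text
time: 40.65
ee_pos: [554.0, 214.0, 148.6]
tool_rot: [[-0.997, 0.08, 0.001], [0.08, 0.997, 0.001], [-0.001, 0.001, -1.0]]
wrist_force: [-0.2, 0.1, -2.6]
grip_width: 0.253
grip_force: 31.5
```

Call:
{"method": "servo_tool", "body": {
  "commands": [
    [0,0,0.0005,0],
    [0,0,0.0005,0],
    [0,0,0.0005,0],
    [0,0,0,0],
    [0,0,0,0]
  ]
}}

```text
time: 41.15
ee_pos: [553.5, 213.8, 146.3]
tool_rot: [[-0.997, 0.08, -0.0], [0.08, 0.997, -0.0], [0.0, -0.0, -1.0]]
wrist_force: [0.3, 0.1, -3.8]
grip_width: 0.251
grip_force: 31.5
```

Short pot confirmed (no contact at 146). Continue to about 130.

Call:
{"method": "servo_tool", "body": {
  "commands": [
    [0,0,0.005,0],
    [0,0,0.005,0],
    [0,0,0.003,0],
    [0,0,0.002,0],
    [0,0,0.001,0],
    [0,0,0,0],
    [0,0,0,0]
  ]
}}

```text
time: 41.85
ee_pos: [553.6, 213.8, 130.4]
tool_rot: [[-0.997, 0.08, 0.0], [0.08, 0.997, 0.0], [-0.0, 0.0, -1.0]]
wrist_force: [0.1, 0.4, -3.7]
grip_width: 0.255
grip_force: 31.6
```

Call:
{"method": "servo_tool", "body": {
  "commands": [
    [0,0,0.0005,0],
    [0,0,0.0005,0],
    [0,0,0.0005,0],
    [0,0,0,0],
    [0,0,0,0]
  ]
}}

```text
time: 42.35
ee_pos: [553.5, 213.8, 128.9]
tool_rot: [[-0.997, 0.08, 0.0], [0.08, 0.997, 0.0], [-0.0, 0.0, -1.0]]
wrist_force: [0.4, -1.2, -2.7]
grip_width: 0.25
grip_force: 31.7
```

Call:
{"method": "servo_tool", "body": {
  "commands": [
    [0,0,0.0005,0],
    [0,0,0,0],
    [0,0,0,0]
  ]
}}

```text
time: 42.65
ee_pos: [553.7, 213.8, 128.8]
tool_rot: [[-0.997, 0.08, 0.001], [0.08, 0.997, 0.0], [-0.001, 0.0, -1.0]]
wrist_force: [0.1, 0.3, 1.0]
grip_width: 0.256
grip_force: 32.1
```

Call:
{"method": "servo_tool", "body": {
  "commands": [
    [0,0,0.0005,0],
    [0,0,0,0],
    [0,0,0,0]
  ]
}}

```text
time: 42.95
ee_pos: [553.8, 213.8, 128.7]
tool_rot: [[-0.997, 0.08, 0.001], [0.08, 0.997, 0.0], [-0.001, 0.0, -1.0]]
wrist_force: [-1.7, -0.9, 5.5]
grip_width: 0.255
grip_force: 32.7
```

Call:
{"method": "servo_tool", "body": {
  "commands": [
    [0,0,0,0],
    [0,0,0,0],
    [0,0,0,0],
    [0,0,0,0],
    [0,0,0,0],
    [0,0,0,0],
    [0,0,0,0]
  ],
  "hand": 0
}}

```text
time: 43.65
ee_pos: [553.5, 213.8, 127.7]
tool_rot: [[-0.997, 0.08, -0.0], [0.08, 0.997, -0.0], [0.0, -0.0, -1.0]]
wrist_force: [0.3, -0.6, -0.2]
grip_width: 1.001
grip_force: 0.0
```

Call:
{"method": "servo_tool", "body": {
  "commands": [
    [0,0,-0.01,0],
    [0,0,-0.03,0],
    [0,0,-0.05,0],
    [0,0,-0.05,0],
    [0,0,-0.04,0],
    [0,0,0,0.1],
    [0,0,0,0.1],
    [0,0,0,0.1],
    [0,0,0,0]
  ]
}}

```text
time: 44.55
ee_pos: [553.5, 213.8, 308.8]
tool_rot: [[-0.929, 0.371, 0.001], [0.371, 0.929, 0.0], [-0.001, 0.001, -1.0]]
wrist_force: [0.5, 0.2, 0.9]
grip_width: 1.002
grip_force: 0.0
```

```bash
python3 - <<'E'
from h import *
st(); s=readout.state(); print(s['tool_rot'].T@(np.array([552.5,-372.5,290])-s['ee_pos']))
E
```

```text
t 44.55 pos [553.52 213.77 308.77] board -5.697831424455978 0.022841169575344378 F [0.54 0.18 0.89] yang 68.24970234559505 grip 85.15969515218784 0.0
[-216.29 -544.92   18.55]
```

Call:
{"method": "servo_tool", "body": {
  "commands": [
    [-0.0144,-0.0363,0,0],
    [-0.0144,-0.0363,0,0],
    [-0.0144,-0.0363,0,0],
    [-0.0144,-0.0363,0,0],
    [-0.0144,-0.0363,0,0],
    [-0.0144,-0.0363,0,0],
    [-0.0144,-0.0363,0,0],
    [-0.0144,-0.0363,0,0],
    [-0.0144,-0.0363,0,0],
    [-0.0144,-0.0363,0,0]
  ]
}}

```text
time: 45.55
ee_pos: [552.4, -178.3, 308.3]
tool_rot: [[-0.93, 0.369, 0.001], [0.369, 0.93, -0.0], [-0.001, 0.0, -1.0]]
wrist_force: [1.0, 0.1, -0.3]
grip_width: 1.003
grip_force: 0.0
```

Call:
{"method": "servo_tool", "body": {
  "commands": [
    [-0.0144,-0.0363,0,0],
    [-0.0144,-0.0363,0,0],
    [-0.0144,-0.0363,0,0],
    [-0.0144,-0.0363,0,0],
    [-0.0144,-0.0363,0.0185,0],
    [0,0,0,0],
    [0,0,0,0],
    [0,0,0,0]
  ]
}}

```text
time: 46.35
ee_pos: [552.3, -371.2, 289.9]
tool_rot: [[-0.929, 0.369, 0.0], [0.369, 0.929, 0.0], [-0.0, 0.0, -1.0]]
wrist_force: [-0.0, 0.6, 0.1]
grip_width: 1.0
grip_force: 0.0
```

```bash
python3 - <<'E'
from h import *
st(); d=shot('wrist','w15'); np.set_printoptions(precision=0,suppress=True)
X=np.array([.928,-.372]);Y=np.array([.372,.928]); c=np.array([552.5,-372.5])
for a,b in((-18,-11),(-18,11),(18,11),(18,-11)): print('exp',proj(d,[*(c+a*X+b*Y),204.5],True))
u0,v0=proj(d,[*c,204.5],True); print(u0,v0)
print('lid exp',[proj(d,[*(c+a*X+b*Y),170.5],True) for a,b in((-30,-30),(-30,30),(30,30),(30,-30))])
g=cv2.GaussianBlur(cv2.cvtColor(d['img'],cv2.COLOR_RGB2GRAY),(3,3),0).astype(float)
r=int(v0); gx=g[r-10:r+10].mean(0); dx=np.abs(np.diff(gx))
print('col edges',[(k,round(dx[k])) for k in range(int(u0)-80,int(u0)+80) if dx[k]>3 and dx[k]==dx[max(0,k-2):k+3].max()])
gy=g[:,int(u0)-8:int(u0)+8].mean(1); dy=np.abs(np.diff(gy)); print('row edges',[(k,round(dy[k])) for k in range(int(v0)-90,min(470,int(v0)+60)) if dy[k]>3 and dy[k]==dy[max(0,k-2):k+3].max()])
E
```

```text
t 46.35 pos [ 552.31 -371.23  289.88] board 39.018630813611075 -583.3152926217728 F [-0.03  0.59  0.08] yang 68.32408701812813 grip 85.04047704288955 0.0
exp [297. 223.]
exp [335. 223.]
exp [334. 279.]
exp [298. 279.]
316.03724335811467 251.52208093532144
lid exp [array([272., 194.]), array([361., 194.]), array([358., 277.]), array([275., 277.])]
col edges [(241, 7), (248, 14), (252, 19), (273, 14), (297, 6), (300, 4), (334, 5), (342, 9), (347, 3), (360, 30)]
row edges [(173, 28), (189, 15), (197, 30), (208, 6), (212, 11), (215, 11), (223, 6), (280, 35), (287, 3), (302, 14)]
```

Grip edges (297–334, 223–280) match the prediction. Grasping.

Call:
{"method": "servo_tool", "body": {
  "commands": [
    [0,-0.001,0.02,0],
    [0,0,0.025,0],
    [0,0,0.025,0],
    [0,0,0.015,0],
    [0,0,0.01,0],
    [0,0,0.004,0],
    [0,0,0.0005,0],
    [0,0,0,0],
    [0,0,0,0],
    [0,0,0,0]
  ]
}}

```text
time: 47.4
ee_pos: [552.3, -373.2, 190.6]
tool_rot: [[-0.929, 0.371, 0.001], [0.371, 0.929, -0.001], [-0.001, -0.0, -1.0]]
wrist_force: [0.3, -0.7, 0.1]
grip_width: 1.001
grip_force: 0.0
```

Call:
{"method": "servo_tool", "body": {
  "commands": [
    [0,0,0,0],
    [0,0,0,0],
    [0,0,0,0],
    [0,0,0,0],
    [0,0,0,0],
    [0,0,0,0],
    [0,0,0,0],
    [0,0,0,0],
    [0,0,0,0],
    [0,0,0,0],
    [0,0,0,0]
  ],
  "hand": 1,
  "newtons": 28
}}

```text
time: 48.5
ee_pos: [551.8, -373.0, 189.8]
tool_rot: [[-0.929, 0.371, -0.0], [0.371, 0.929, -0.0], [0.0, -0.0, -1.0]]
wrist_force: [-1.1, -0.5, 1.0]
grip_width: 0.254
grip_force: 32.2
```

Call:
{"method": "servo_tool", "body": {
  "commands": [
    [0,0,-0.003,0],
    [0.0005,0,-0.004,0],
    [0.0005,0,-0.006,0],
    [0.0005,0,-0.008,0],
    [0.0005,0,-0.01,0],
    [0,0,-0.008,0],
    [0,0,-0.004,0],
    [0,0,0,0],
    [0,0,0,0]
  ]
}}

```text
time: 49.4
ee_pos: [549.9, -372.1, 232.8]
tool_rot: [[-0.929, 0.371, -0.0], [0.371, 0.929, 0.0], [0.0, 0.0, -1.0]]
wrist_force: [0.6, 0.4, -2.8]
grip_width: 0.254
grip_force: 31.7
```

Call:
{"method": "servo_tool", "body": {
  "commands": [
    [0.008,0,0,0],
    [0.012,0,0,0],
    [0.02,0,-0.008,0],
    [0.02,0,-0.012,0],
    [0.0044,0.0159,0,0],
    [0.0087,0.0318,0,0],
    [0.0087,0.0318,0,0],
    [0.0087,0.0318,0,0],
    [0.0087,0.0318,0,0],
    [0.0087,0.0318,0,0],
    [0.0087,0.0318,0,0],
    [0.0087,0.0318,0,0]
  ]
}}

```text
time: 50.6
ee_pos: [521.6, -102.2, 252.3]
tool_rot: [[-0.929, 0.37, -0.0], [0.37, 0.929, 0.0], [0.001, 0.0, -1.0]]
wrist_force: [0.9, -0.2, -2.9]
grip_width: 0.251
grip_force: 31.7
```

Call:
{"method": "servo_tool", "body": {
  "commands": [
    [0.0087,0.0318,0,0],
    [0.0087,0.0318,0,0],
    [0.0087,0.0318,0,0],
    [0.0087,0.0318,0,0],
    [0.0087,0.0318,0,0],
    [0.0087,0.0318,0,0],
    [0.0044,0.0159,0,0],
    [0,0,0,-0.1],
    [0,0,0,-0.1],
    [0,0,0,-0.1],
    [0,0,0,0],
    [0,0,0,0]
  ]
}}

```text
time: 51.8
ee_pos: [545.8, 108.5, 252.6]
tool_rot: [[-0.997, 0.082, -0.001], [0.082, 0.997, -0.0], [0.001, -0.0, -1.0]]
wrist_force: [0.0, -0.3, -3.3]
grip_width: 0.248
grip_force: 31.7
```

```bash
python3 -c "
from h import *
st()"
```

```text
t 51.8 pos [545.79 108.53 252.56] board -5.149003578465436 -105.50645729893365 F [ 0.03 -0.3  -3.26] yang 85.29510435165577 grip 21.093748087885906 31.697747111320496
```

Call:
{"method": "servo_tool", "body": {
  "commands": [
    [0,0,0.02,0],
    [0,0,0.03,0],
    [0,0,0.025,0],
    [0,0,0.015,0],
    [0,0,0.008,0],
    [0,0,0.004,0],
    [0,0,0.002,0],
    [0,0,0.001,0],
    [0,0,0,0]
  ]
}}

```text
time: 52.7
ee_pos: [546.7, 108.8, 148.5]
tool_rot: [[-0.997, 0.08, 0.001], [0.08, 0.997, 0.0], [-0.001, 0.0, -1.0]]
wrist_force: [0.3, 0.3, -2.4]
grip_width: 0.25
grip_force: 31.6
```

Call:
{"method": "servo_tool", "body": {
  "commands": [
    [0,0,0.0005,0],
    [0,0,0.0005,0],
    [0,0,0.0005,0],
    [0,0,0,0],
    [0,0,0,0]
  ]
}}

```text
time: 53.2
ee_pos: [546.1, 108.7, 146.3]
tool_rot: [[-0.997, 0.08, -0.0], [0.08, 0.997, -0.0], [0.0, -0.0, -1.0]]
wrist_force: [-0.7, -0.4, -2.7]
grip_width: 0.251
grip_force: 31.6
```

Call:
{"method": "servo_tool", "body": {
  "commands": [
    [0,0,0.005,0],
    [0,0,0.005,0],
    [0,0,0.003,0],
    [0,0,0.002,0],
    [0,0,0.001,0],
    [0,0,0,0],
    [0,0,0,0]
  ]
}}

```text
time: 53.9
ee_pos: [546.2, 108.7, 130.4]
tool_rot: [[-0.997, 0.08, 0.0], [0.08, 0.997, 0.0], [-0.0, 0.0, -1.0]]
wrist_force: [0.1, -0.1, -1.5]
grip_width: 0.252
grip_force: 31.7
```

Call:
{"method": "servo_tool", "body": {
  "commands": [
    [0,0,0.0005,0],
    [0,0,0.0005,0],
    [0,0,0.0005,0],
    [0,0,0,0],
    [0,0,0,0]
  ]
}}

```text
time: 54.4
ee_pos: [546.1, 108.7, 128.8]
tool_rot: [[-0.997, 0.08, 0.0], [0.08, 0.997, 0.0], [-0.0, 0.0, -1.0]]
wrist_force: [-0.2, 0.2, -2.7]
grip_width: 0.256
grip_force: 31.8
```

Call:
{"method": "servo_tool", "body": {
  "commands": [
    [0,0,0.0005,0],
    [0,0,0,0],
    [0,0,0,0]
  ]
}}

```text
time: 54.7
ee_pos: [546.3, 108.7, 128.7]
tool_rot: [[-0.997, 0.08, 0.001], [0.08, 0.997, 0.0], [-0.001, 0.0, -1.0]]
wrist_force: [-1.2, -0.2, 0.8]
grip_width: 0.249
grip_force: 32.2
```

Contact. Release, rise, then retreat towards the start side for a final check.

Call:
{"method": "servo_tool", "body": {
  "commands": [
    [0,0,0,0],
    [0,0,0,0],
    [0,0,0,0],
    [0,0,0,0],
    [0,0,0,0],
    [0,0,0,0],
    [0,0,0,0]
  ],
  "hand": 0
}}

```text
time: 55.4
ee_pos: [546.1, 108.7, 128.3]
tool_rot: [[-0.997, 0.08, -0.0], [0.08, 0.997, -0.0], [0.0, -0.0, -1.0]]
wrist_force: [0.3, 0.2, 1.1]
grip_width: 0.998
grip_force: 0.0
```

Call:
{"method": "servo_tool", "body": {
  "commands": [
    [0,0,-0.01,0],
    [0,0,-0.03,0],
    [0,0,-0.05,0],
    [0,0,-0.05,0],
    [0,0,-0.05,0],
    [0.03,0,0,0],
    [0.04,0,0,0],
    [0.04,0,0,0],
    [0.04,0,0,0],
    [0.04,0,0,0],
    [0,0,0,0],
    [0,0,0,0]
  ]
}}

```text
time: 56.6
ee_pos: [356.5, 124.0, 319.4]
tool_rot: [[-0.997, 0.079, 0.003], [0.079, 0.997, 0.001], [-0.002, 0.001, -1.0]]
wrist_force: [1.1, -0.5, -0.4]
grip_width: 1.003
grip_force: 0.0
```

```bash
python3 - <<'E'
from h import *
st(); S=shot('scene','scF'); D=shot('side','siF'); np.set_printoptions(precision=1,suppress=True)
S0,D0=load('scene0'),load('side0')
bx=np.array([.997,-.0785]);by=np.array([.0785,.997]); o=np.array([559.2,213.3])
# grips: predicted colours at expected grip tops, both views
for n,y,h in(('C',105,124),('B',0,104),('A',-105,104)):
    c=o-5.5*bx+y*by
    for d in(S,D):
        u,v=proj(d,[*c,40+h]); hs=cv2.cvtColor(d['img'],cv2.COLOR_RGB2HSV)
        print(n,(round(u),round(v)),hs[int(v)-1:int(v)+2,int(u)-1:int(u)+2].reshape(-1,3).mean(0))
# white scraper foot and mat
for nm,d in(('scene',S),('side',D)):
    hs=cv2.cvtColor(d['img'],cv2.COLOR_RGB2HSV)
    # pixel of foot corners on mat
    c=np.array([443.2,-106]); a=np.radians(70); my=np.array([np.cos(a),np.sin(a)])
    for t in(-60,58): u,v=proj(d,[*(c+t*my),26]); print(nm,'foot end',(round(u),round(v)),hs[int(v),int(u)])
    for t in(-82,82): u,v=proj(d,[*(c+t*my),4]); print(nm,'mat end',(round(u),round(v)),hs[int(v),int(u)])
# bystander change
for nm,a,b in(('scene',S0,S),('side',D0,D)):
    for q,(x0,y0,x1,y1) in {'scene':{'mug':(288,288,336,332),'tin':(458,220,494,262),'jar':(280,144,306,176)},'side':{'mug':(200,240,248,300),'tin':(430,364,480,422),'jar':(394,140,428,180)}}[nm].items():
        A=a['img'][y0:y1,x0:x1].astype(int);B=b['img'][y0:y1,x0:x1].astype(int); print(nm,q,np.abs(A-B).mean())
# shells in trough: dark-brown comps in side
hs=cv2.cvtColor(D['img'],cv2.COLOR_RGB2HSV); m=((hs[...,2]<90)&(hs[...,1]>110)&(hs[...,0]<16)).astype(np.uint8); m[:270]=0; m[:,:240]=0; m[:,370:]=0
n,l,s,c=cv2.connectedComponentsWithStats(m)
for i in range(1,n):
    if s[i,4]>25: print(c[i],s[i],plane(D,*c[i],20)[:2], )
E
```

```text
t 56.6 pos [356.47 124.   319.37] board -195.10799236416605 -104.94560673532669 F [ 1.08 -0.45 -0.43] yang 85.47922950414144 grip 85.24264579096553 0.0
C (442, 288) [ 16.8 102.2 172. ]
C (304, 361) [ 15.6 109.4 146.1]
B (404, 269) [ 16.8 103.8 171.7]
B (312, 314) [ 15.9 109.7 147.9]
A (371, 247) [ 16.6 102.2 172. ]
A (319, 268) [ 15.7 109.8 147.1]
scene foot end (315, 202) [ 18  46 133]
scene foot end (337, 226) [ 19  25 192]
scene mat end (311, 202) [ 17  28 128]
scene mat end (341, 236) [23 30 69]
side foot end (374, 208) [ 16 108 134]
side foot end (358, 243) [ 19  25 176]
side mat end (377, 208) [ 14 133  46]
side mat end (354, 256) [160  31  25]
scene mug 2.1112689393939394
scene tin 4.915343915343915
scene jar 1.9959935897435896
side mug 6.1380787037037035
side tin 8.938850574712644
side jar 32.22769607843137
[269.7 347.8] [254 270  34 151 637] [642.7 219.4]
[313.7 410.9] [ 257  270  102  191 2356] [548.5 345.7]
[296.9 292.9] [295 286   6  13  39] [596.7  86.5]
[290.  337.5] [288 331   5  12  30] [603.6 195.1]
[321.7 380.1] [321 372   3  16  26] [535.8 285. ]
```

```bash
python3 - <<'E'
from h import *
np.set_printoptions(precision=1,suppress=True)
def handle(d,roi,v0):
    x0,y0,x1,y1=roi; h=cv2.cvtColor(d['img'],cv2.COLOR_RGB2HSV)[y0:y1,x0:x1]
    m=((h[...,1]>75)&(h[...,2]>v0)&(h[...,0]<25)&(h[...,0]>8)).astype(np.uint8); n,l,s,c=cv2.connectedComponentsWithStats(m); i=1+np.argmax(s[1:,4]); 
    w=((h[...,1]<45)&(h[...,2]>165)).astype(np.uint8)
    return c[i]+[x0,y0],s[i]
for a in('scene0','sc11','scF'): print(a,handle(load(a),(296,185,360,245),85))
for a in('side0','side9','siF'): print(a,handle(load(a),(335,195,400,265),50))
S,D=load('scF'),load('siF')
p,e=tri(ray(S,*handle(S,(296,185,360,245),85)[0]),ray(D,*handle(D,(335,195,400,265),50)[0])); print(p,e)
p,e=tri(ray(load('scene0'),*handle(load('scene0'),(296,185,360,245),85)[0]),ray(load('side0'),*handle(load('side0'),(335,195,400,265),50)[0])); print('at start (true 450,-93)',p,e)
E
```

```text
scene0 (array([327.8, 211.2]), array([ 21,  12,  22,  30, 327], dtype=int32))
sc11 (array([326. , 208.7]), array([ 19,  10,  23,  29, 341], dtype=int32))
scF (array([326.3, 208.8]), array([ 19,  10,  23,  29, 318], dtype=int32))
side0 (array([363.5, 222.1]), array([ 17,   8,  26,  40, 549], dtype=int32))
side9 (array([366.1, 218.7]), array([ 21,   4,  22,  41, 527], dtype=int32))
siF (array([366. , 218.8]), array([ 21,   4,  22,  41, 528], dtype=int32))
[ 445.  -103.6   53.5] 1.0127741938926422
at start (true 450,-93) [450.7 -93.5  53.9] 1.6995954128740427
```

```bash
python3 - <<'E'
from h import *
np.set_printoptions(precision=1,suppress=True)
for a in('sc5','scF'):
    S=load(a); h=cv2.cvtColor(S['img'],cv2.COLOR_RGB2HSV)[290:380,430:500]
    m=((h[...,1]>60)&(h[...,2]<125)).astype(np.uint8); n,l,s,c=cv2.connectedComponentsWithStats(m)
    for i in range(1,n):
        if s[i,4]>20:
            q=c[i]+[430,290]; p=plane(S,*q,14)[:2]-[559.2,213.3]; print(a,q,s[i,4],'board',p[0]*.997-p[1]*.0785,p[0]*.0785+p[1]*.997)
D=load('siF'); h=cv2.cvtColor(D['img'],cv2.COLOR_RGB2HSV)
m=((h[...,1]>100)&(h[...,2]<95)).astype(np.uint8); m[:425]=0; m[:,:245]=0;m[:,350:]=0
n,l,s,c=cv2.connectedComponentsWithStats(m)
for i in range(1,n):
    if s[i,4]>20: p=plane(D,*c[i],14)[:2]-[559.2,213.3]; print('side',c[i],s[i],p[0]*.997-p[1]*.0785,p[0]*.0785+p[1]*.997)
print('side board view rows', D['img'].shape)
E
```

```text
sc5 [454. 298.] 100 board -95.0690536416445 126.77052622063277
sc5 [457.1 336.6] 490 board -0.1704356560310032 190.8974678305481
sc5 [431.7 348.7] 39 board 70.76489941492973 157.696704459037
scF [434.8 297.6] 48 board -62.22109691436291 85.72538230840551
scF [459.7 301.6] 57 board -95.27921604980664 144.5415405709323
scF [456.9 336.6] 498 board -0.06719181000924301 190.47741918325136
scF [431.7 348.3] 43 board 69.86453563232692 157.2330684485219
side [300.3 440.2] [ 258  425   88   36 1639] -3.4070953424476667 184.64116718107363
side board view rows (480, 640, 3)
```

All five shells are still in the trough, the three pots stand on the board, and the scraper is on its mat. Handing in.

```bash
python3 -c "
from h import *
print(ticket.job_done())"
```

```text
the job is handed in; nothing more can be done
None
```

I swept all five shells into the trough, put the scraper back on its mat, stood the three pots that were on the rail upright on the board, and handed the job in at about 57 s of robot time; no verdict came back.

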